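# Dock a part plate in the optical gauge

## Task

Slide the aluminium plate with the loose upright steel part off the loading shelf, over the small step down and into the gauge's guide channel until it rests flat and gently against the two stop pins; keep it sliding, do not lift or tip it, and do not let the part topple or wander on the plate. Then let go and push the wedge bolt by its red knob across behind the plate until it is wedged tight, and leave it so. Feel your way, do not ram the plate or the wedge, and leave everything else on the bench alone.

Things in the scene. Friction and masses are not known exactly. Their poses are not given: they have to be found in the camera images.
- dock: Optical gauge dock, fixed: black granite base 300 x 150 mm with a grey camera head, 134 mm tall, at its far end. Origin: on the bench, under the middle line of the guide channel. +x is the way the plate is slid in, +y the side of the wedge bolt, z up. The channel floor is the granite top, at z = 24 mm.
- channel_mouth (a point): Middle of the edge where the dock's floor begins (dock x = -145 mm), on the floor. The two side rails, 12 mm high, run from dock x = -55 to +65 mm and leave a channel 83 mm wide; between x = -85 and -55 mm they are flared out to about 97 mm.
- keeper_edge (a point): Middle of the channel where the two steel keepers over the rails begin (dock x = 29 mm), at floor height. They end at x = 65 mm, reach 5.5 mm inward from each rail, underside 12.2 mm and top 18.2 mm above the floor, with tipped-up lead-ins from x = 19 mm: only a plate lying on the floor passes under them.
- stop: The two steel stop pins, fixed to the dock: 8 mm diameter, 16 mm above the floor, at dock y = +30 and -30 mm, their faces toward the plate at dock x = 65 mm; a low dark bar behind them. The origin and axes of this entry are those of the dock.
- channel_end (a point): Middle between the faces of the two stop pins (dock x = 65 mm), on the floor.
- loader_top (a point): Centre of the top of the brown loading shelf (180 mm along x, 104 mm along y), fixed in front of the dock, its axes within 1 degree of the dock's. Its edge next to the dock, 90 mm along +x, ends 3 to 7 mm short of the dock's floor. Its top is 3 to 6 mm higher than the dock's floor: the step down.
- plate: Loose aluminium plate, 150 (x) x 80 (y) x 10 mm, about 0.45 kg, at the start on the loading shelf. Origin: centre of its underside; +x is its leading end. Home, its origin is at x = -10, y = 0, z = 24 mm of the dock. A domed clamp screw in its rear face at y = +24 mm stands 3 to 12 mm proud (set differently on each plate, not measured); the wedge bolt bears on it.
- plate_mid (a point): Centre of the plate, half-way up its thickness (5 mm above its underside).
- plate_grip (a point): Point in the plate's black grip block, 32 mm above the plate's underside and 52 mm behind its centre. The block is 12 mm wide (plate y), 28 mm long (plate x) and rises from the plate's top to 50 mm above its underside: pinch it across its 12 mm from above.
- part_mid (a point): Middle of the turned steel part that stands loose on the plate, 34 mm ahead of the plate's centre: 92 mm tall, foot 27 mm in diameter, stem 18 mm, z along its axis; this point is 46 mm above its foot. About 0.16 kg.
- bolt_knob (a point): Middle of the upright red knob on the wedge bolt: 15 mm in diameter, from 13.5 to 38.5 mm above the dock's floor; the cheeks that guide the bolt are 13 mm high. It moves straight toward the dock's -y, at dock x = -96 mm; fully drawn back it stands at dock y = 96 mm.
- bolt (a joint): Travel of the wedge bolt, m: 0 drawn back, 0.068 at most. Slides with about 2.5 N of friction, stays where left. Its face tapers 20 degrees. With the plate on the pins it meets the clamp screw anywhere from 0.033 to 0.060, by the screw's setting; pushed on, the force rises over some mm: tight at 10 to 15 N on the knob, overdriven above 20 N.
- mouse: black computer mouse, a bystander
- vee_block_1: black vee block, 52 mm tall, a bystander
- alcohol_bottle: white wash bottle with a red cap and bent spout, 180 mm tall, a bystander
- tweezers: steel tweezers lying flat, a bystander
- ring_gauge: steel ring gauge lying flat, a bystander
- hex_key: dark hexagon key lying flat, a bystander
Mind the look-alikes: they are no part of the job. What is meant by the part that bears part_mid is not yellow, and is the smaller of those in its own colour.

How it is judged:
On the way, in this order (a step that is already met when the one before it is completed fails the run):
1. the plate is slid home: flat on the dock's floor, in the channel, against the stop pins (within 1 mm), before the wedge is set (x of plate_mid in the frame of dock above -0.011 m and z of plate_mid in the frame of dock below 0.0305 m and y of plate_mid in the frame of dock between -0.003 and 0.003 m and angle between the x axis of plate and the x axis of dock, either way round below 0.035 rad and angle between plate's own z axis and vertical below 0.02 rad), for 0.2 s.
2. the wedge bolt is pushed across behind the plate and bears on it (at least 5 N) (value of joint bolt above 0.03 m and contact force between bolt and plate above 5 N), for 0.2 s.
At the end, for the whole second after the job is handed in: Plate flat on the dock floor, within 1 mm of the stop pins, 3 mm and 2 degrees of the channel centre line; bolt past 30 mm and still tight (4 N or more on the plate, 1 N or more on the pins); part upright on the plate; all at rest (all of step 1 and angle between part_mid's own z axis and vertical below 0.1 rad and z of part_mid in the frame of plate above 0.052 m and value of joint bolt above 0.03 m and contact force between bolt and plate above 4 N and contact force between plate and stop above 1 N and linear speed of plate below 0.01 m/s); the robot touches nothing.
It fails at once if the plate is rammed or jammed: over 30 N on the stop pins, or over 60 N on the dock in all (contact force between plate and stop above 30 N or contact force between plate and dock above 60 N).
It fails at once if the wedge is overdriven: over 24 N on the plate (contact force between bolt and plate above 24 N).
It fails at once if the plate is lifted (its centre 9 mm or more above where it lay on the highest shelf) or tipped by more than 7 degrees (z of plate_mid in the frame of dock above 0.044 m or angle between plate's own z axis and vertical above 0.12 rad).
It fails at once if the part topples or leaves its place on the plate by more than 12 mm (angle between part_mid's own z axis and vertical above 0.26 rad or x of part_mid in the frame of plate above 0.046 m or x of part_mid in the frame of plate below 0.022 m or y of part_mid in the frame of plate above 0.012 m or y of part_mid in the frame of plate below -0.012 m).
It fails at once if a bystander is moved by more than 20 mm (distance of any of mouse, vee_block_1, alcohol_bottle, tweezers, ring_gauge, hex_key from where it was at the start of the episode above 0.02 m).
It also fails if it takes over 64 s, if anything falls off the work surface, if the arm or the gripper's body presses on something with over 40 N, if the wrist force passes 120 N, or if a joint passes its speed limit or range.

## Robot

A 6-joint arm with a two-finger parallel gripper is mounted at the origin on a cart in front of the work surface, level with it; the furniture and walls round the work are solid. World frame = base frame: x ahead of the robot, y to its left, z up, the work surface at z = 0. Lengths are in m, angles in rad, forces in N, time in s.
With the tool pointing down it reaches from about 0.35 to 0.725 m from the base axis. Payload 6 kg.
Tool frame: the origin (TCP) lies at the very end of the fingers, on their centre line; the grasp point (between the pads) lies 19 mm behind it (manip.pinch_z is the distance from the TCP to the grasp point, in m); y points along the fingers, z is the direction in which the jaws open and shut, and the axes are right-handed (so a half turn about y gives the same grasp; the last joint's range is limited). The gripper opens to 85 mm and grips with 20 to 120 N. Pads are 22 mm wide; open, the fingers measure 114 mm over their backs; the gripper's body (76 mm by 85 mm) begins 54 mm behind the grasp point. The pads swing forward as they close: fully open they stand 13 mm farther back than shut.
Start: joints at [-0.899, 0.04, 0.085, 0, -1.615, -0.334], TCP at [0.199, -0.566, 0.231] pointing down, gripper open.
Joint ranges: [-2.56, 2.56], [-1.29, 2.01], [-1.08, 1.49], [-3.29, 1.98], [-2.81, -0.18], [-2.99, 2.99]. Speed limits (rad/s): [2.57, 2.57, 3.01, 3.14, 3.14, 3.14].

## Interface

Orientations are given as a unit quaternion [x, y, z, w].
In Python, from station import manip gives the robot as it stands. The module is installed in compiled form; this text tells all that it offers.
- The arm moves only by the tool move_arm, never from a script. Its argument "series" is a list of rows, each an object of numbers: "x", "y", "z": the shift along the tool's x, y, z in m; "wx", "wy", "wz": the turn, a rotation vector about the tool's x, y, z in rad; "fingers": the opening, from 0 (shut) to 1 (fully open). In form: [{"x": .., "y": .., "z": .., "wx": .., "wy": .., "wz": .., "fingers": ..}, ...]. A call has exactly 5 rows; each row is the pose to reach, as a shift and turn from the pose commanded when the call began, along the tool's axes at that moment; what a row does not reach only later rows make up. A row lasts 1/10 s, in which the tool goes at most 50 mm and 8.59 degrees, less where a joint would pass 70% of its speed; a pose out of reach is approached as far as the arm can. A call with a gripper value outside its range is refused whole. The fingers move at their own pace and stop on an object; "force" is the grip in N (left out, the last holds). Time passes only in rows, so rows that repeat a pose let the fingers close, or fill a call up. It gives the time, the measured TCP pose, the force and the opening at its end, in the units of the state.
- manip.get_state(): the state, without advancing time (a new reading comes with each control period).
- manip.camera(name): name is "scene" or "top" or "wrist"; returns the picture (420x560x3 uint8, blue, green, red); there is no depth.
- manip.camera_model(name): a dict with "fx", "fy", "cx", "cy" (pixels), "distortion" ([k1, k2, p1, p2, k3] as OpenCV has them; the pictures are not rectified), "R" (3x3) and "t" (3): a world point X has camera coordinates R X + t. Camera axes: x right, y down, z forward; pixel columns grow to the right and rows downward; lengths in m; the calibration is good to about 2 mm. A picture is of the moment at which its call begins: read the wrist's pose just before it. camera_model takes no time and is no camera call; for the wrist camera it gives the pose at the moment of the call.
- manip.close_job(): hands the job in, once; it reports no verdict.
Trained networks look in the newest picture that a camera, given by its name, has taken for a name from the list of things; names that differ only in an ending like _2 or _b are one class to them, and where a whole thing is asked for, a point or a joint stands for the part that bears it (a point fixed in the world has none). Each returns a list of dicts, best first, with "confidence" (0 to 1); they miss things now and then, are a little off and sometimes report something else, mostly with a low value. They report only what shows in the picture. A call takes as long as a camera call. They do not tell look-alikes from the thing itself.
- manip.boxes_of(camera, name): "position" ([x, y, z] in m, in world coordinates, good to about 4 mm: the middle of the surface that is visible of it).
- manip.mark_of(camera, name): "position" ([x, y, z] in m, in world coordinates, good to about 4 mm: a listed point, or the origin of a listed thing).
The state is a dict: "clock": time; "joints": joint angles; "qd": joint speeds; "effort": joint torques, N m; "tcp_pos": TCP position; "eef_rot": TCP orientation; "force": force on the tool from outside, world axes, zero at the start; "moment": the same for the moment, N m; "width": finger opening in m.
Only numpy, scipy, OpenCV 4.12 (cv2) and the standard library are available. Lean on these libraries where they do the work, as an engineer would, in place of code of your own. Each camera call takes 0.05 s, during which the arm holds its last target.

## Working session

There is one attempt and no reset: what is moved stays moved. The work goes in short steps, Python scripts to look and compute and a tool call to move; the robot and the scene stay as the last step left them, time stands still between calls to the robot, and variables do not carry over. Pictures are saved under pics/ and viewed, and the job is handed in when it is done.

Besides the shell and the picture viewer there is one more tool, called after ">>>" in YAML: its name, and indented under it one key for each argument. move_arm: Moves the arm, as the interface text tells. Its arguments: {"type":"object","properties":{"series":{"type":"array","items":{"type":"object","properties":{"x":{"type":"number"},"y":{"type":"number"},"z":{"type":"number"},"wx":{"type":"number"},"wy":{"type":"number"},"wz":{"type":"number"},"fingers":{"type":"number"}}}},"force":{"type":"number"}},"required":["series"]}

```bash
ls; mkdir -p pics; python3 - <<'E'
from station import manip
import cv2
s=manip.get_state()
for k,v in s.items(): print(k,v)
for c in ("scene","top"):
    cv2.imwrite(f"pics/{c}0.png",manip.camera(c))
    m=manip.camera_model(c); print(c,m)
    for n in ("dock","channel_mouth","channel_end","keeper_edge","loader_top","plate","plate_grip","plate_mid","part_mid","bolt_knob"):
        for d in manip.mark_of(c,n)[:3]: print(c,n,[round(float(x),4) for x in d["position"]],round(d["confidence"],2))
print(manip.get_state()["clock"], manip.pinch_z)
E
```

```text
pics
clock 0.0
joints [-8.99326332e-01  4.08033004e-02  8.37826171e-02 -4.73831451e-04
 -1.61549982e+00 -3.33730400e-01]
qd [-1.32818796e-04 -1.69617006e-04 -6.24365009e-05 -1.64688019e-03
 -4.15274621e-04  4.98101974e-04]
effort [-6.49741996e-04 -3.68184614e+01  3.47419024e+01  6.93263367e+00
 -5.45354866e-03  8.92261539e-06]
tcp_pos [ 0.1987962  -0.56575103  0.23026618]
eef_rot [-0.6964321  -0.11870247  0.11899642  0.69766174]
force [-0.47804312 -0.50178878 -0.70136563]
moment [-0.01047037 -0.00079073  0.0199284 ]
width 0.08570092084511516
scene {'fx': 424.65409484048104, 'fy': 424.65409484048104, 'cx': 269.04092501278274, 'cy': 214.45602536787382, 'distortion': array([-0.06139566,  0.        ,  0.        ,  0.        ,  0.        ]), 'R': array([[ 0.74945176, -0.66205593,  0.00200382],
       [-0.37414991, -0.42603333, -0.82371564],
       [ 0.54619951,  0.6165854 , -0.56699959]]), 't': array([-0.61744611,  0.11969239,  0.91486326])}
scene dock [0.5839, -0.1418, 0.0003] 0.72
scene channel_mouth [0.5011, -0.2626, 0.0244] 0.71
scene channel_end [0.6204, -0.0839, 0.0219] 0.72
scene k
[... 928 characters left out ...]
  1.00719891])}
top dock [0.5806, -0.1406, 0.0019] 0.85
top channel_mouth [0.5043, -0.2589, 0.0231] 0.69
top channel_end [0.6235, -0.087, 0.0245] 0.93
top channel_end [0.7988, -0.1628, -0.0012] 0.66
top keeper_edge [0.5983, -0.1139, 0.0278] 0.64
top loader_top [0.4455, -0.3398, 0.0322] 0.73
top loader_top [0.5691, -0.5747, -0.0041] 0.29
top plate [0.4526, -0.3472, 0.0273] 0.57
top plate_grip [0.421, -0.3836, 0.0635] 0.84
top plate_mid [0.4551, -0.3471, 0.0339] 0.56
top part_mid [0.2939, -0.285, 0.0638] 0.75
top part_mid [0.4702, -0.3254, 0.0834] 0.67
top part_mid [0.3075, -0.3876, 0.0462] 0.59
top bolt_knob [0.4526, -0.1673, 0.0495] 0.62
top bolt_knob [0.713, -0.2964, 0.0004] 0.26
1.1 0.0187
```

View pics/scene0.png

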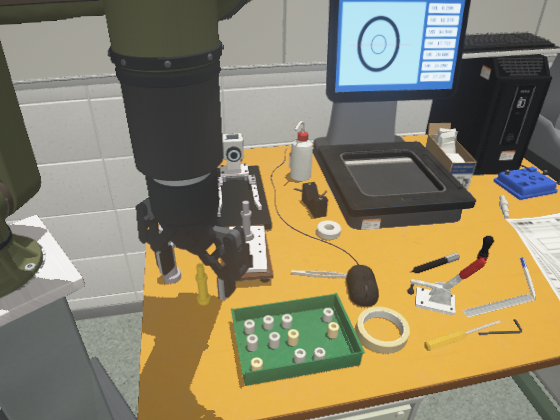

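View pics/top0.png

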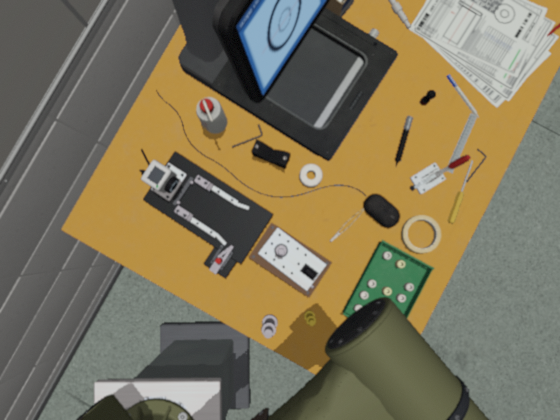

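```bash
cat > h.py <<'E'
import numpy as np, cv2
from scipy.spatial.transform import Rotation as R
from station import manip
np.set_printoptions(precision=4,suppress=True)
def pose():
    s=manip.get_state(); return s,np.array(s["tcp_pos"]),R.from_quat(s["eef_rot"])
def delta(p,Rt,p0=None,R0=None):
    s,p_,R_=pose(); p0=p_ if p0 is None else p0; R0=R_ if R0 is None else R0
    return R0.inv().apply(np.array(p)-p0),(R0.inv()*Rt).as_rotvec()
def down(theta,flip=False):
    # tool y down; tool z along dock +y (or -y)
    z=np.array([-np.sin(theta),np.cos(theta),0])*( -1 if flip else 1); y=np.array([0,0,-1.]); x=np.cross(y,z)
    return R.from_matrix(np.stack([x,y,z],1))
def proj(cam,X,m=None):
    m=m or manip.camera_model(cam); K=np.array([[m["fx"],0,m["cx"]],[0,m["fy"],m["cy"]],[0,0,1]])
    return cv2.projectPoints(np.atleast_2d(np.array(X,float)),cv2.Rodrigues(m["R"])[0],m["t"],K,m["distortion"])[0][:,0]
def dockT(o,th):
    c,s=np.cos(th),np.sin(th)
    def f(P):
        P=np.atleast_2d(np.array(P,float)); return np.stack([o[0]+c*P[:,0]-s*P[:,1],o[1]+s*P[:,0]+c*P[:,1],P[:,2]],1)
    return f
E
python3 - <<'E'
from h import *
s,p,r=pose(); print(r.as_matrix())
th=np.radians(56)
for fl in (0,1):
    print(fl,delta([0.44,-0.37,0.25],down(th,fl)))
im=manip.camera("wrist"); cv2.imwrite("pics/w0.png",im); m=manip.camera_model("wrist"); print(m)
C=-m["R"].T@m["t"]; print("cam in tool",r.inv().apply(C-p), "fwd",r.inv().apply(m["R"][2]))
t=cv2.imread("pics/top0.png")[130:320,130:350]; cv2.imwrite("pics/topz.png",cv2.resize(t,None,fx=3.1,fy=3.1,interpolation=cv2.INTER_CUBIC))
E
```

```text
[[ 0.9435 -0.     -0.3314]
 [ 0.3314  0.0001  0.9435]
 [-0.     -1.      0.0001]]
0 (array([ 0.2925, -0.0187,  0.1051]), array([-0.0001, -0.6396,  0.    ]))
1 (array([ 0.2925, -0.0187,  0.1051]), array([-0.    ,  2.502 , -0.0001]))
{'fx': 302.35781102998214, 'fy': 302.35781102998214, 'cx': 283.336481296332, 'cy': 215.44498293769328, 'distortion': array([-0.0445,  0.    ,  0.    ,  0.    ,  0.    ]), 'R': array([[-0.3311,  0.9436, -0.0007],
       [ 0.9073,  0.3186,  0.2744],
       [ 0.2592,  0.0902, -0.9616]]), 't': array([ 0.5986, -0.0346,  0.3783])}
cam in tool [-0.0708 -0.1425  0.0017] fwd [ 0.2745  0.9616 -0.0009]
```

View pics/topz.png

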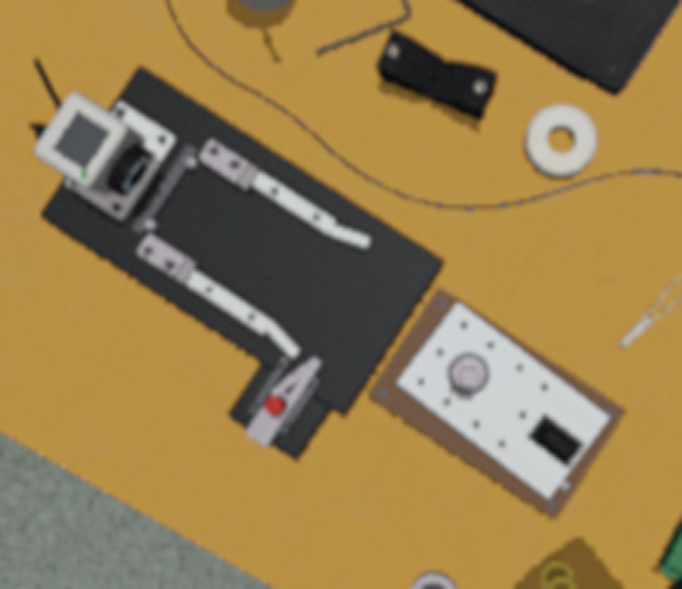

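View pics/w0.png

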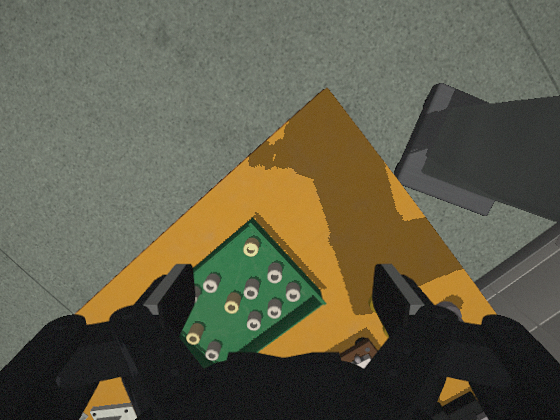

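```bash
python3 - <<'E'
from h import *
th=np.radians(56)
print(delta([0.47,-0.306,0.26],down(th)))
E
```

```text
(array([ 0.342 , -0.0287,  0.1555]), array([-0.0001, -0.6396,  0.    ]))
```

>>> move_arm:
  series:
    - {"x": 0.04,"y": -0.003,"z": 0.018,"wy": -0.128}
    - {"x": 0.08,"y": -0.01,"z": 0.036,"wy": -0.256}
    - {"x": 0.12,"y": -0.015,"z": 0.054,"wy": -0.384}
    - {"x": 0.16,"y": -0.02,"z": 0.072,"wy": -0.512}
    - {"x": 0.2,"y": -0.025,"z": 0.09,"wy": -0.64}

```text
$.series[0]: bad value
```

```bash
python3 - <<'E'
from h import *
th=np.radians(56)
print(delta([0.47,-0.306,0.26],down(th)))
E
```

```text
(array([ 0.342 , -0.0287,  0.1555]), array([-0.0001, -0.6396,  0.    ]))
```

>>> move_arm:
  series:
    - {"x": 0.04,"y": -0.003,"z": 0.018,"wx": 0,"wy": -0.128,"wz": 0,"fingers": 1}
    - {"x": 0.08,"y": -0.01,"z": 0.036,"wx": 0,"wy": -0.256,"wz": 0,"fingers": 1}
    - {"x": 0.12,"y": -0.015,"z": 0.054,"wx": 0,"wy": -0.384,"wz": 0,"fingers": 1}
    - {"x": 0.16,"y": -0.02,"z": 0.072,"wx": 0,"wy": -0.512,"wz": 0,"fingers": 1}
    - {"x": 0.2,"y": -0.025,"z": 0.09,"wx": 0,"wy": -0.64,"wz": 0,"fingers": 1}

```text
clock: 1.65
tcp_pos: [0.3587, -0.4135, 0.2567]
eef_rot: [0.624, 0.334, -0.334, -0.623]
force: [0.7, -0.4, 0.0]
width: 0.0856
```

```bash
python3 - <<'E'
from h import *
th=np.radians(56)
print(delta([0.47,-0.306,0.26],down(th)))
E
```

```text
(array([ 0.1512, -0.0032, -0.033 ]), array([0.0005, 0.0055, 0.0001]))
```

>>> move_arm:
  series:
    - {"x": 0.04,"y": -0.001,"z": -0.009,"wx": 0,"wy": 0,"wz": 0,"fingers": 1}
    - {"x": 0.08,"y": -0.002,"z": -0.018,"wx": 0,"wy": 0,"wz": 0,"fingers": 1}
    - {"x": 0.12,"y": -0.003,"z": -0.027,"wx": 0,"wy": 0,"wz": 0,"fingers": 1}
    - {"x": 0.15,"y": -0.003,"z": -0.033,"wx": 0,"wy": 0,"wz": 0,"fingers": 1}
    - {"x": 0.15,"y": -0.003,"z": -0.033,"wx": 0,"wy": 0,"wz": 0,"fingers": 1}

```text
clock: 2.15
tcp_pos: [0.471, -0.3064, 0.2586]
eef_rot: [-0.623, -0.333, 0.333, 0.624]
force: [-0.4, 0.5, -1.0]
width: 0.0854
```

```bash
python3 - <<'E'
from h import *
s,p,r=pose(); print(p,s["clock"])
m=manip.camera_model("wrist")
cv2.imwrite("pics/w1.png",manip.camera("wrist"))
import pickle; pickle.dump((m,p,r.as_quat()),open("w1.pkl","wb"))
cv2.imwrite("pics/top1.png",manip.camera("top"))
for n in ("channel_mouth","loader_top","plate","plate_grip","plate_mid","part_mid","bolt_knob"):
  for d in manip.mark_of("wrist",n)[:2]: print(n,np.array(d["position"]),round(d["confidence"],2))
E
```

```text
[ 0.471  -0.3064  0.2586] 2.15
channel_mouth [ 0.5007 -0.2615  0.0241] 0.75
plate [ 0.4535 -0.3431  0.0309] 0.77
plate_grip [ 0.4192 -0.3868  0.0581] 0.81
plate_grip [ 0.5813 -0.139  -0.0062] 0.29
plate_mid [ 0.7181 -0.3022  0.0022] 0.64
plate_mid [ 0.4516 -0.3452  0.0338] 0.59
part_mid [ 0.297  -0.2872  0.0641] 0.8
part_mid [ 0.3066 -0.3877  0.0419] 0.69
bolt_knob [ 0.4537 -0.1668  0.0518] 0.86
bolt_knob [ 0.4741 -0.3183  0.0835] 0.34
```

View pics/w1.png

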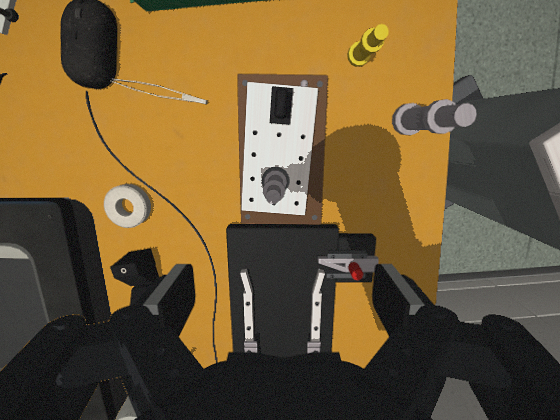

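```bash
python3 - <<'E'
import cv2
t=cv2.imread("pics/w1.png")
a=cv2.resize(t[65:225,225:340],None,fx=3.7,fy=3.7,interpolation=cv2.INTER_CUBIC)
b=cv2.resize(t[215:360,220:385],None,fx=4,fy=4,interpolation=cv2.INTER_CUBIC)
cv2.imwrite("pics/w1a.png",a);cv2.imwrite("pics/w1b.png",cv2.convertScaleAbs(b,alpha=1.8,beta=10))
E
```

```text
(no output)
```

View pics/w1a.png

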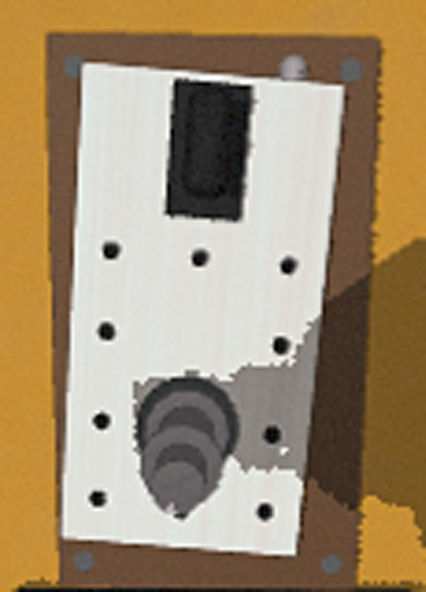

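View pics/w1b.png

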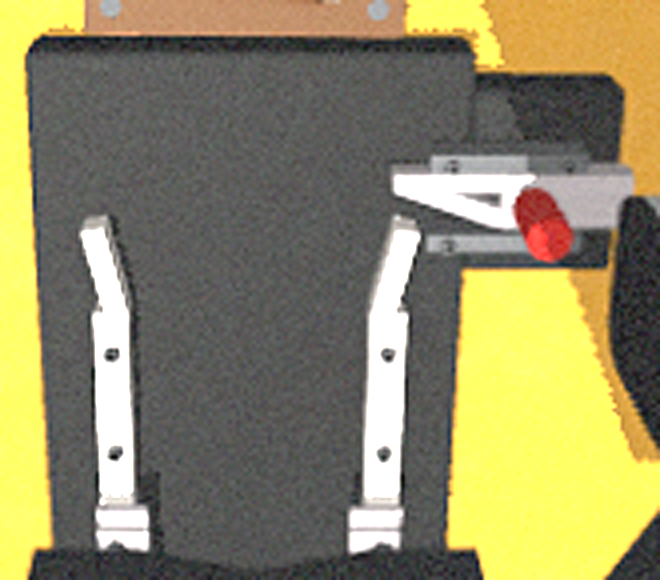

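```bash
cat > fit1.py <<'E'
from h import *
import pickle
from scipy.optimize import least_squares
m,p,q=pickle.load(open("w1.pkl","rb"))
b=lambda u,v:np.array([(u+.5)/4-.5+220,(v+.5)/4-.5+215])
a=lambda u,v:np.array([(u+.5)/3.7-.5+225,(v+.5)/3.7-.5+65])
obs=[(-.055,-.0415,.036,b(132,310)),(-.055,.0415,.036,b(369,312)),(None,-.0415,.036,b(135,495)),(None,.0415,.036,b(364,495)),
(None,-.075,.024,b(38,200)),(None,-.075,.024,b(50,500)),(None,.075,.024,b(466,200)),(None,.075,.024,b(448,500)),(-.145,None,.024,b(150,48)),(-.145,None,.024,b(350,48))]
n=sum(o[0] is None or o[1] is None for o in obs)
def res(v,full=False):
    f=dockT(v[:2],v[2]); P=[];k=3
    for o in obs:
        x,y=o[0],o[1]
        if x is None: x=v[k];k+=1
        elif y is None: y=v[k];k+=1
        P.append([x,y,o[2]])
    return (proj("",f(P),m)-np.array([o[3] for o in obs])).ravel()
v0=np.r_[.582,-.141,np.radians(56),.03,.03,-.08,.05,-.08,.05,-.04,.05]
s=least_squares(res,v0,x_scale=.01); print("dock",s.x[:2],np.degrees(s.x[2])); print(s.fun.reshape(-1,2))
for zs in (.027,.030):
    pc=[(-.075,-.04,a(83,63)),(-.075,.04,a(345,86)),(.075,.04,a(297,554)),(.075,-.04,a(63,538))]
    g=lambda v:(proj("",dockT(v[:2],v[2])([[x,y,zs+.01] for x,y,_ in pc]),m)-np.array([c[2] for c in pc])).ravel()
    t=least_squares(g,[.454,-.346,np.radians(58)],x_scale=.01); print("plate",zs,t.x[:2],np.degrees(t.x[2])); print(t.fun)
E
python3 fit1.py
```

```text
dock [ 0.5811 -0.1415] 55.77133137116601
[[-0.8546  0.0393]
 [ 0.9841 -0.0259]
 [-0.3758  0.0103]
 [ 0.2967  0.0128]
 [-1.5887  0.0784]
 [-0.7242  0.039 ]
 [ 1.4051  0.0914]
 [ 0.8643  0.06  ]
 [ 0.0013 -0.1673]
 [-0.0015  0.2119]]
plate 0.027 [ 0.4505 -0.3456] 51.76324112331287
[-0.064  -0.2306  0.129  -0.5603  0.2798  0.7373 -0.3493  0.2586]
plate 0.03 [ 0.4504 -0.3457] 51.76157227694384
[-0.3326 -0.7173  0.4732 -0.992   0.4861  1.3385 -0.638   0.8231]
```

```bash
python3 - <<'E'
from h import *
print(delta([0.4183,-0.3864,0.046],down(np.radians(51.76))))
E
```

```text
(array([-0.0918,  0.2134, -0.0014]), array([0.0002, 0.0733, 0.0001]))
```

>>> move_arm:
  series:
    - {"x": -0.045,"y": 0.0,"z": 0,"wx": 0,"wy": 0.04,"wz": 0,"fingers": 1}
    - {"x": -0.085,"y": 0.02,"z": -0.001,"wx": 0,"wy": 0.073,"wz": 0,"fingers": 1}
    - {"x": -0.092,"y": 0.06,"z": -0.0014,"wx": 0,"wy": 0.073,"wz": 0,"fingers": 1}
    - {"x": -0.092,"y": 0.1,"z": -0.0014,"wx": 0,"wy": 0.073,"wz": 0,"fingers": 1}
    - {"x": -0.092,"y": 0.13,"z": -0.0014,"wx": 0,"wy": 0.073,"wz": 0,"fingers": 1}

```text
clock: 3.1
tcp_pos: [0.4172, -0.3862, 0.1265]
eef_rot: [-0.635, -0.308, 0.309, 0.637]
force: [-0.2, -0.1, 0.2]
width: 0.0856
```

```bash
python3 - <<'E'
from h import *
print(delta([0.4183,-0.3864,0.046],down(np.radians(51.76))))
m=manip.camera_model("wrist")
im=manip.camera("wrist");cv2.imwrite("pics/w2.png",im)
s,p,r=pose()
import pickle; pickle.dump((m,p,r.as_quat()),open("w2.pkl","wb"))
E
```

```text
(array([ 0.0005,  0.0804, -0.0012]), array([-0.0023, -0.0005,  0.0003]))
```

View pics/w2.png

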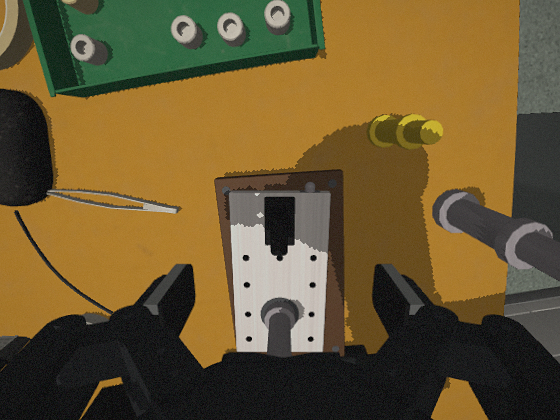

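```bash
python3 - <<'E'
from h import *
import pickle
m,p,q=pickle.load(open("w2.pkl","rb"))
f=dockT([.4505,-.3456],np.radians(51.76)); z=.0285
P=[[-.066,-.006,z+.05],[-.066,.006,z+.05],[-.038,.006,z+.05],[-.038,-.006,z+.05],[-.075,-.04,z+.01],[-.075,.04,z+.01],[.06,.04,z+.01],[.06,-.04,z+.01]]
uv=proj("",f(P),m); print(uv)
im=cv2.imread("pics/w2.png")
for u,v in uv: cv2.circle(im,(int(round(u*1)),int(round(v))),0,(0,0,255),-1)
cv2.imwrite("pics/w2z.png",cv2.resize(im[170:370,205:355],None,fx=3,fy=3,interpolation=cv2.INTER_NEAREST))
E
```

```text
[[269.6021 218.2391]
 [287.8769 218.2173]
 [287.739  257.5575]
 [270.1598 257.5779]
 [227.8829 192.5976]
 [330.8599 192.4741]
 [324.2196 339.0621]
 [235.9043 339.1689]]
```

View pics/w2z.png

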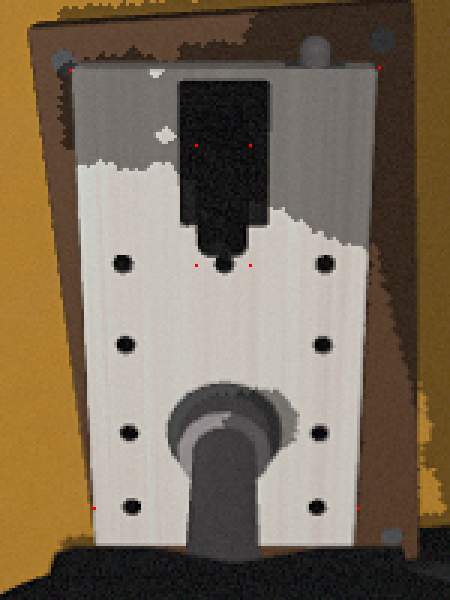

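>>> move_arm:
  series:
    - {"x": 0,"y": 0.02,"z": -0.001,"wx": 0,"wy": 0,"wz": 0,"fingers": 1}
    - {"x": 0,"y": 0.045,"z": -0.001,"wx": 0,"wy": 0,"wz": 0,"fingers": 1}
    - {"x": 0,"y": 0.065,"z": -0.001,"wx": 0,"wy": 0,"wz": 0,"fingers": 0.8}
    - {"x": 0,"y": 0.0765,"z": -0.001,"wx": 0,"wy": 0,"wz": 0,"fingers": 0.6}
    - {"x": 0,"y": 0.0765,"z": -0.001,"wx": 0,"wy": 0,"wz": 0,"fingers": 0.4}
  force: 20

```text
clock: 3.65
tcp_pos: [0.4188, -0.3864, 0.0518]
eef_rot: [-0.635, -0.309, 0.31, 0.637]
force: [-0.3, 0.4, 0.4]
width: 0.0437
```

```bash
python3 - <<'E'
from h import *
s,p,r=pose();print(s["force"],s["moment"],s["width"])
print(delta([0.4183,-0.3864,0.05],down(np.radians(51.76))))
im=manip.camera("wrist");cv2.imwrite("pics/w3.png",im)
E
```

```text
[-0.2903  0.4382  0.3927] [ 0.0243  0.0108 -0.0096] 0.04373789518100481
(array([-0.0003,  0.0018,  0.0003]), array([-0.0024,  0.0012, -0.0004]))
```

View pics/w3.png

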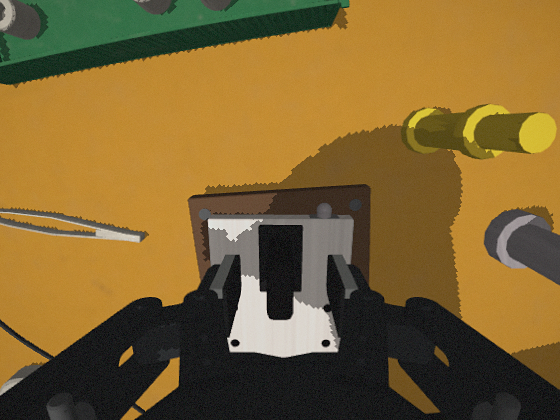

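>>> move_arm:
  series:
    - {"x": 0,"y": 0,"z": 0,"wx": 0,"wy": 0,"wz": 0,"fingers": 0.3}
    - {"x": 0,"y": 0,"z": 0,"wx": 0,"wy": 0,"wz": 0,"fingers": 0.2}
    - {"x": 0,"y": 0,"z": 0,"wx": 0,"wy": 0,"wz": 0,"fingers": 0.15}
    - {"x": 0,"y": 0,"z": 0,"wx": 0,"wy": 0,"wz": 0,"fingers": 0.1}
    - {"x": 0,"y": 0,"z": 0,"wx": 0,"wy": 0,"wz": 0,"fingers": 0.0}
  force: 20

```text
clock: 4.2
tcp_pos: [0.4203, -0.3871, 0.0541]
eef_rot: [0.637, 0.31, -0.309, -0.635]
force: [2.1, -0.6, 4.8]
width: 0.0113
```

```bash
python3 - <<'E'
from h import *
s,p,r=pose();print(s["force"],s["moment"],s["width"],p)
E
```

```text
[ 2.1006 -0.6106  4.8394] [-0.1519 -0.5554 -0.2026] 0.011250970078121614 [ 0.4203 -0.3871  0.0541]
```

>>> move_arm:
  series:
    - {"x": 0,"y": 0,"z": 0,"wx": 0,"wy": 0,"wz": 0,"fingers": 0}
    - {"x": 0,"y": 0,"z": 0,"wx": 0,"wy": 0,"wz": 0,"fingers": 0}
    - {"x": 0,"y": 0,"z": 0,"wx": 0,"wy": 0,"wz": 0,"fingers": 0}
    - {"x": 0,"y": 0,"z": 0,"wx": 0,"wy": 0,"wz": 0,"fingers": 0.0}
    - {"x": 0,"y": 0,"z": 0,"wx": 0,"wy": 0,"wz": 0,"fingers": 0.0}
  force: 20

```text
clock: 4.7
tcp_pos: [0.4203, -0.3871, 0.0541]
eef_rot: [0.637, 0.31, -0.309, -0.635]
force: [2.4, -0.5, 5.2]
width: 0.0115
```

```bash
python3 - <<'E'
from h import *
s,p,r=pose();print(s["force"],s["moment"],s["width"],p,r.as_matrix())
cv2.imwrite("pics/w4.png",manip.camera("wrist"));cv2.imwrite("pics/s4.png",manip.camera("scene")[150:330,120:320].repeat(3,0).repeat(3,1))
E
```

```text
[ 2.4348 -0.4948  5.1925] [-0.1353 -0.6501 -0.2173] 0.011485957912219466 [ 0.4203 -0.3871  0.0541] [[ 0.6177  0.0021 -0.7864]
 [ 0.7864 -0.0016  0.6177]
 [ 0.0001 -1.     -0.0026]]
```

View pics/w4.png

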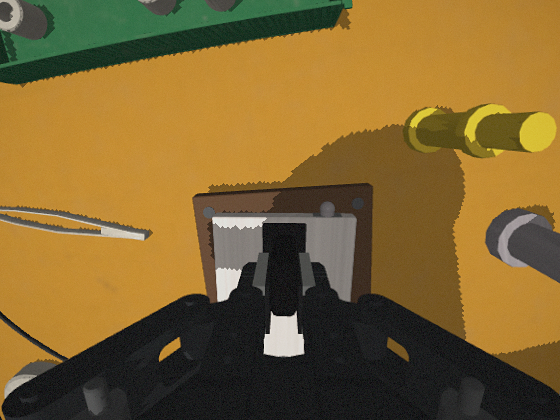

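View pics/s4.png

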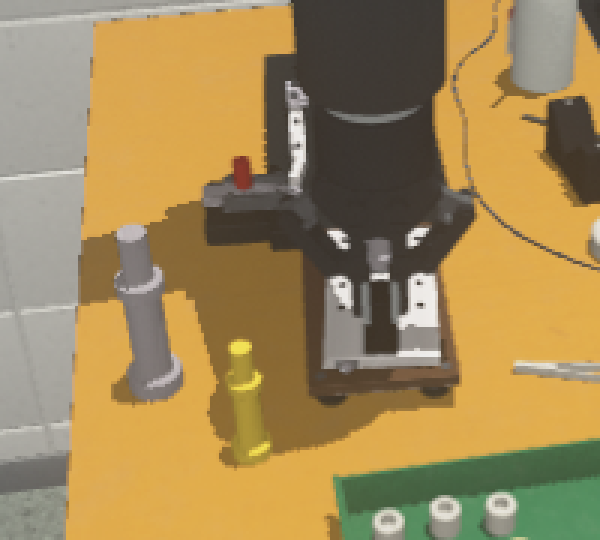

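```bash
python3 - <<'E'
from h import *
m=manip.camera_model("wrist"); s,p,r=pose()
im=cv2.imread("pics/w4.png")
cv2.imwrite("pics/w4z.png",cv2.resize(im[190:310,180:385],None,fx=3.8,fy=3.8,interpolation=cv2.INTER_CUBIC))
K=np.array([[m["fx"],0,m["cx"]],[0,m["fy"],m["cy"]],[0,0,1]])
def back(uv,z):
    n=cv2.undistortPoints(np.array(uv,float).reshape(-1,1,2),K,m["distortion"])[:,0]
    d=np.c_[n,np.ones(len(n))]@m["R"]; C=-m["R"].T@m["t"]; return C+d*((z-C[2])/d[:,2])[:,None]
B=back([(213,217),(357,217)],.0385); print(B, np.linalg.norm(B[1]-B[0]))
mid=B.mean(0); e=B[1]-B[0]; print("yaw",np.degrees(np.arctan2(-e[0],e[1])))
f=lambda X:(lambda d:(d@[.5625,.8268],d@[-.8268,.5625]))(np.array(X[:2])-[.5811,-.1415])
print("rear mid dock",f(mid),"tcp dock",f(p), "tool", r.inv().apply(mid-p))
E
```

```text
[[ 0.4344 -0.4284  0.0385]
 [ 0.3725 -0.3799  0.0385]] 0.07857952393862004
yaw 51.892017684489474
rear mid dock (np.float64(-0.31709054452366003), np.float64(-0.0008529478963123852)) tcp dock (np.float64(-0.2935866292556632), np.float64(-0.005214884710138456)) tool [-0.0237  0.0156  0.0028]
```

View pics/w4z.png

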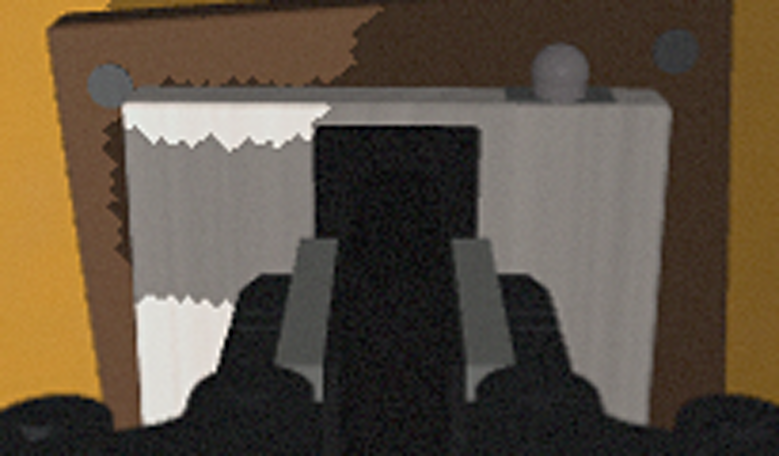

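>>> move_arm:
  series:
    - {"x": 0.001,"y": 0,"z": 0.0,"wx": 0,"wy": -0.01,"wz": 0,"fingers": 0}
    - {"x": 0.004,"y": 0,"z": 0.0004,"wx": 0,"wy": -0.025,"wz": 0,"fingers": 0}
    - {"x": 0.007,"y": 0,"z": 0.0008,"wx": 0,"wy": -0.04,"wz": 0,"fingers": 0}
    - {"x": 0.011,"y": 0,"z": 0.0012,"wx": 0,"wy": -0.055,"wz": 0,"fingers": 0.0}
    - {"x": 0.015,"y": 0,"z": 0.0016,"wx": 0,"wy": -0.068,"wz": 0,"fingers": 0.0}
  force: 40

```text
clock: 5.3
tcp_pos: [0.4268, -0.3756, 0.0542]
eef_rot: [0.626, 0.33, -0.331, -0.624]
force: [-3.8, -6.3, 4.9]
width: 0.011
```

```bash
cat >> h.py <<'E'
O=np.array([.5811,-.1415]);TH=np.radians(55.77);C_,S_=np.cos(TH),np.sin(TH)
def dk(X): d=np.array(X[:2])-O; return np.array([C_*d[0]+S_*d[1],-S_*d[0]+C_*d[1],X[2]])*1000
def rep():
    s,p,r=pose(); M=r.as_matrix(); F=np.array(s["force"]); Mo=np.array(s["moment"])
    rot=lambda v: np.array([C_*v[0]+S_*v[1],-S_*v[0]+C_*v[1],v[2]])
    print("t",s["clock"],"dock mm",dk(p),"yaw",np.degrees(np.arctan2(M[1,0],M[0,0])),"xtilt",np.degrees(np.arcsin(M[2,0])),"ztilt",np.degrees(np.arcsin(M[2,2])),"F",rot(F),"M",rot(Mo),"w",s["width"])
E
python3 -c "from h import *;rep()"
```

```text
t 5.3 dock mm [-280.315    -4.1224   54.1622] yaw 55.74507433855619 xtilt -0.17672485579311675 ztilt -0.07120053227719003 F [-7.3237 -0.3611  4.8537] M [-0.54    2.2957 -0.1646] w 0.010999711181631584
```

>>> move_arm:
  series:
    - {"x": 0.003,"y": -0.001,"z": 0.0003,"wx": 0,"wy": 0,"wz": 0,"fingers": 0}
    - {"x": 0.007,"y": -0.002,"z": 0.0006,"wx": 0,"wy": 0,"wz": 0,"fingers": 0}
    - {"x": 0.011,"y": -0.0025,"z": 0.0009,"wx": 0,"wy": 0,"wz": 0,"fingers": 0}
    - {"x": 0.016,"y": -0.0025,"z": 0.0012,"wx": 0,"wy": 0,"wz": 0,"fingers": 0.0}
    - {"x": 0.02,"y": -0.0025,"z": 0.0015,"wx": 0,"wy": 0,"wz": 0,"fingers": 0.0}
  force: 40

```text
clock: 5.8
tcp_pos: [0.4372, -0.3556, 0.0543]
eef_rot: [-0.624, -0.33, 0.331, 0.626]
force: [-0.9, -1.8, -1.6]
width: 0.011
```

```bash
python3 -c "from h import *;rep()"
```

```text
t 5.8 dock mm [-258.0146   -1.4498   54.3192] yaw 55.74325067150981 xtilt 0.008629060903162108 ztilt 0.11135804676202421 F [-2.0071 -0.2649 -1.6095] M [-0.0925  0.7199 -0.0587] w 0.011034064357491526
```

>>> move_arm:
  series:
    - {"x": 0.005,"y": 0.0002,"z": -0.0002,"wx": 0,"wy": 0,"wz": 0,"fingers": 0}
    - {"x": 0.01,"y": 0.0005,"z": -0.0004,"wx": 0,"wy": 0,"wz": 0,"fingers": 0}
    - {"x": 0.015,"y": 0.0005,"z": -0.0006,"wx": 0,"wy": 0,"wz": 0,"fingers": 0}
    - {"x": 0.02,"y": 0.0005,"z": -0.0008,"wx": 0,"wy": 0,"wz": 0,"fingers": 0.0}
    - {"x": 0.025,"y": 0.0005,"z": -0.001,"wx": 0,"wy": 0,"wz": 0,"fingers": 0.0}
  force: 40

```text
clock: 6.3
tcp_pos: [0.4526, -0.3358, 0.0545]
eef_rot: [-0.625, -0.331, 0.331, 0.625]
force: [-0.7, -0.9, -3.5]
width: 0.0109
```

```bash
python3 -c "from h import *;rep()"
```

```text
t 6.3 dock mm [-232.9364   -3.0013   54.4809] yaw 55.74472344467454 xtilt 0.007283791006450755 ztilt 0.0366365085208056 F [-1.1397  0.0673 -3.4861] M [-0.0026  0.6832 -0.0263] w 0.010933156380867335
```

>>> move_arm:
  series:
    - {"x": 0.005,"y": 0.0005,"z": 0,"wx": 0,"wy": 0,"wz": 0,"fingers": 0}
    - {"x": 0.011,"y": 0.001,"z": 0,"wx": 0,"wy": 0,"wz": 0,"fingers": 0}
    - {"x": 0.017,"y": 0.001,"z": 0,"wx": 0,"wy": 0,"wz": 0,"fingers": 0}
    - {"x": 0.023,"y": 0.001,"z": 0,"wx": 0,"wy": 0,"wz": 0,"fingers": 0.0}
    - {"x": 0.029,"y": 0.001,"z": 0,"wx": 0,"wy": 0,"wz": 0,"fingers": 0.0}
  force: 40

```text
clock: 6.8
tcp_pos: [0.4691, -0.3123, 0.0543]
eef_rot: [0.625, 0.331, -0.331, -0.625]
force: [-2.6, -3.7, 0.9]
width: 0.0112
```

```bash
python3 - <<'E'
from h import *
rep()
cv2.imwrite("pics/s5.png",manip.camera("scene")[130:310,130:330].repeat(3,0).repeat(3,1))
E
```

```text
t 6.8 dock mm [-204.2808   -3.4673   54.3006] yaw 55.73625275932518 xtilt -0.02405529068253878 ztilt -0.03769159322026854 F [-4.5425  0.082   0.928 ] M [0.0356 1.6562 0.0437] w 0.011218678797115562
```

View pics/s5.png

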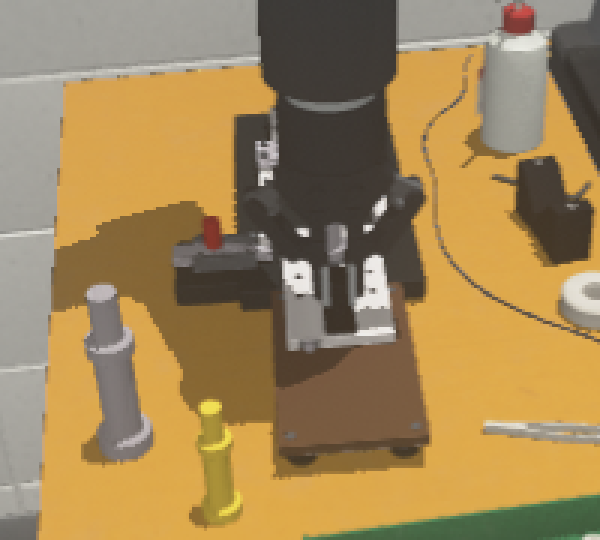

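>>> move_arm:
  series:
    - {"x": 0.005,"y": 0,"z": 0.0002,"wx": 0,"wy": 0,"wz": 0,"fingers": 0}
    - {"x": 0.011,"y": 0,"z": 0.0004,"wx": 0,"wy": 0,"wz": 0,"fingers": 0}
    - {"x": 0.017,"y": 0,"z": 0.0006,"wx": 0,"wy": 0,"wz": 0,"fingers": 0}
    - {"x": 0.023,"y": 0,"z": 0.0008,"wx": 0,"wy": 0,"wz": 0,"fingers": 0.0}
    - {"x": 0.028,"y": 0,"z": 0.0008,"wx": 0,"wy": 0,"wz": 0,"fingers": 0.0}
  force: 40

```text
clock: 7.35
tcp_pos: [0.484, -0.2889, 0.0543]
eef_rot: [0.625, 0.33, -0.331, -0.625]
force: [-2.9, -5.2, 1.9]
width: 0.0112
```

```bash
python3 -c "from h import *;rep()"
```

```text
t 7.35 dock mm [-176.467    -2.638    54.3327] yaw 55.74353520314713 xtilt -0.0393738486707816 ztilt -0.03102951820134595 F [-5.9527 -0.5782  1.862 ] M [-0.0294  2.1364 -0.0252] w 0.011175702326046732
```

>>> move_arm:
  series:
    - {"x": 0.005,"y": 0,"z": 0,"wx": 0,"wy": 0,"wz": 0,"fingers": 0}
    - {"x": 0.01,"y": 0,"z": 0,"wx": 0,"wy": 0,"wz": 0,"fingers": 0}
    - {"x": 0.015,"y": 0,"z": 0,"wx": 0,"wy": 0,"wz": 0,"fingers": 0}
    - {"x": 0.02,"y": 0,"z": 0,"wx": 0,"wy": 0,"wz": 0,"fingers": 0.0}
    - {"x": 0.025,"y": 0,"z": 0,"wx": 0,"wy": 0,"wz": 0,"fingers": 0.0}
  force: 40

```text
clock: 7.85
tcp_pos: [0.4979, -0.2682, 0.0542]
eef_rot: [0.625, 0.33, -0.331, -0.625]
force: [-3.1, -4.2, 2.8]
width: 0.0112
```

```bash
python3 - <<'E'
from h import *
rep()
cv2.imwrite("pics/t6.png",cv2.resize(manip.camera("top")[130:300,130:330],None,fx=3,fy=3,interpolation=cv2.INTER_CUBIC))
cv2.imwrite("pics/w6.png",manip.camera("wrist"))
E
```

```text
t 7.85 dock mm [-151.5393   -2.519    54.1564] yaw 55.73821119299145 xtilt -0.04249484684314274 ztilt -0.006626178053905333 F [-5.2465  0.2221  2.782 ] M [-0.0222  2.0124 -0.0603] w 0.01116378251099948
```

View pics/t6.png

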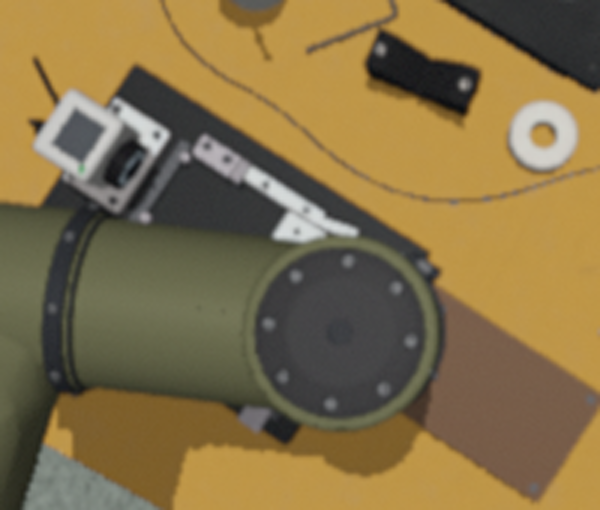

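View pics/w6.png

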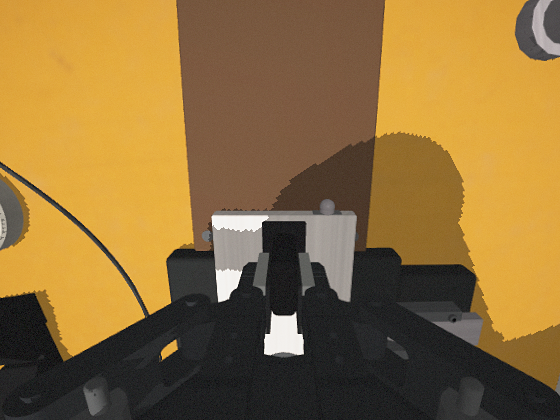

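```bash
python3 - <<'E'
import cv2
t=cv2.imread("pics/w6.png")
cv2.imwrite("pics/w6z.png",cv2.convertScaleAbs(cv2.resize(t[200:310,155:415],None,fx=3,fy=3,interpolation=cv2.INTER_CUBIC),alpha=2,beta=20))
E
```

```text
(no output)
```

View pics/w6z.png

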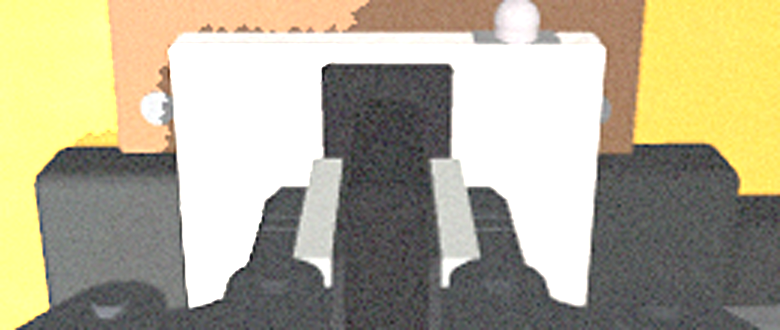

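>>> move_arm:
  series:
    - {"x": 0.006,"y": 0,"z": 0,"wx": 0,"wy": 0,"wz": 0,"fingers": 0}
    - {"x": 0.013,"y": 0,"z": 0,"wx": 0,"wy": 0,"wz": 0,"fingers": 0}
    - {"x": 0.02,"y": 0,"z": 0,"wx": 0,"wy": 0,"wz": 0,"fingers": 0}
    - {"x": 0.026,"y": 0,"z": 0,"wx": 0,"wy": 0,"wz": 0,"fingers": 0.0}
    - {"x": 0.031,"y": 0,"z": 0,"wx": 0,"wy": 0,"wz": 0,"fingers": 0.0}
  force: 40

```text
clock: 8.45
tcp_pos: [0.5155, -0.2413, 0.0528]
eef_rot: [-0.624, -0.331, 0.33, 0.626]
force: [-1.3, -2.8, -2.7]
width: 0.0112
```

```bash
python3 -c "from h import *;rep()"
```

```text
t 8.45 dock mm [-119.4576   -1.8937   52.8167] yaw 55.74178553870245 xtilt 0.0647704392790504 ztilt 0.07903666805467795 F [-3.0658 -0.5233 -2.6699] M [-0.0536  0.7436 -0.0093] w 0.011189794027216546
```

>>> move_arm:
  series:
    - {"x": 0,"y": 0.0005,"z": -0.0002,"wx": 0,"wy": 0,"wz": 0,"fingers": 0}
    - {"x": 0,"y": 0.001,"z": -0.0004,"wx": 0,"wy": 0,"wz": 0,"fingers": 0}
    - {"x": 0,"y": 0.0015,"z": -0.0006,"wx": 0,"wy": 0,"wz": 0,"fingers": 0}
    - {"x": 0,"y": 0.002,"z": -0.0006,"wx": 0,"wy": 0,"wz": 0,"fingers": 0.0}
    - {"x": 0,"y": 0.002,"z": -0.0006,"wx": 0,"wy": 0,"wz": 0,"fingers": 0.0}
  force: 40

```text
clock: 8.95
tcp_pos: [0.5162, -0.2424, 0.0519]
eef_rot: [-0.625, -0.331, 0.33, 0.625]
force: [0.2, 3.8, -1.4]
width: 0.011
```

```bash
python3 -c "from h import *;rep()"
```

```text
t 8.95 dock mm [-119.9699   -3.0983   51.8885] yaw 55.749769006686265 xtilt 0.06276682296287432 ztilt -0.01656421391463294 F [ 3.2707  1.9863 -1.3617] M [ 0.5623 -1.6222  0.1561] w 0.011005504479055966
```

>>> move_arm:
  series:
    - {"x": 0.002,"y": -0.0007,"z": 0.0,"wx": 0,"wy": 0,"wz": 0,"fingers": 0}
    - {"x": 0.004,"y": -0.001,"z": 0.0003,"wx": 0,"wy": 0,"wz": 0,"fingers": 0}
    - {"x": 0.006,"y": -0.001,"z": 0.0003,"wx": 0,"wy": 0,"wz": 0,"fingers": 0}
    - {"x": 0.008,"y": -0.001,"z": 0.0003,"wx": 0,"wy": 0,"wz": 0,"fingers": 0.0}
    - {"x": 0.009,"y": -0.001,"z": 0.0003,"wx": 0,"wy": 0,"wz": 0,"fingers": 0.0}
  force: 40

```text
clock: 9.45
tcp_pos: [0.5206, -0.2354, 0.0527]
eef_rot: [0.625, 0.33, -0.331, -0.625]
force: [-1.6, -2.8, -1.3]
width: 0.0116
```

```bash
python3 - <<'E'
from h import *
rep()
cv2.imwrite("pics/w7.png",manip.camera("wrist"))
cv2.imwrite("pics/s7.png",manip.camera("scene")[110:290,150:350].repeat(3,0).repeat(3,1))
E
```

```text
t 9.45 dock mm [-111.6551   -2.7822   52.6926] yaw 55.72298771872217 xtilt -0.0252297308294998 ztilt 0.008848737510916962 F [-3.1924 -0.2633 -1.2522] M [-0.0947  0.8984  0.005 ] w 0.011585576424927531
```

View pics/w7.png

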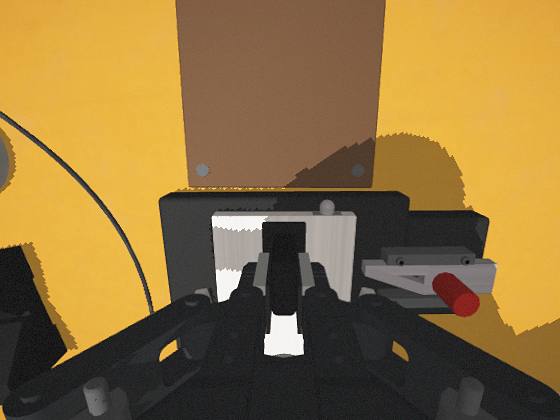

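View pics/s7.png

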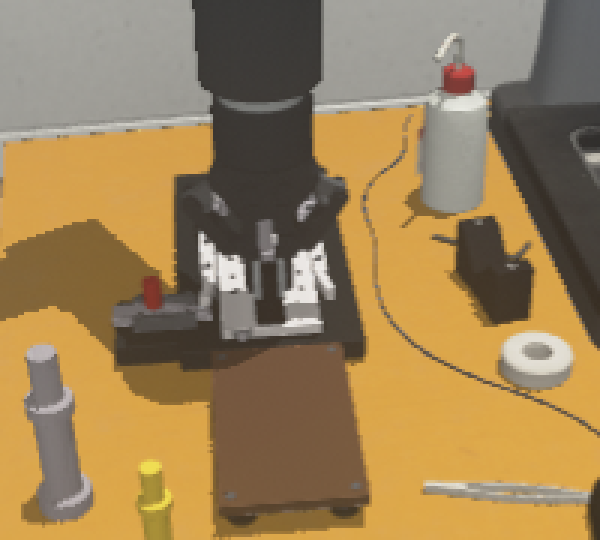

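>>> move_arm:
  series:
    - {"x": 0,"y": 0.0005,"z": 0,"wx": 0,"wy": 0,"wz": 0,"fingers": 0}
    - {"x": 0,"y": 0.001,"z": 0,"wx": 0,"wy": 0,"wz": 0,"fingers": 0}
    - {"x": 0,"y": 0.0015,"z": 0,"wx": 0,"wy": 0,"wz": 0,"fingers": 0}
    - {"x": 0,"y": 0.002,"z": 0,"wx": 0,"wy": 0,"wz": 0,"fingers": 0.0}
    - {"x": 0,"y": 0.002,"z": 0,"wx": 0,"wy": 0,"wz": 0,"fingers": 0.0}
  force: 40

```text
clock: 10.05
tcp_pos: [0.5206, -0.2356, 0.0512]
eef_rot: [0.625, 0.33, -0.331, -0.625]
force: [-3.9, -4.4, 1.7]
width: 0.011
```

```bash
python3 -c "from h import *;rep()"
```

```text
t 10.05 dock mm [-111.8042   -2.9461   51.1706] yaw 55.73180436719775 xtilt -0.014726989821443671 ztilt -0.025683757158505807 F [-5.8002  0.7114  1.6918] M [0.3152 1.2041 0.0803] w 0.01097958251105515
```

>>> move_arm:
  series:
    - {"x": 0,"y": 0.0005,"z": 0,"wx": 0,"wy": 0,"wz": 0,"fingers": 0}
    - {"x": 0,"y": 0.001,"z": 0,"wx": 0,"wy": 0,"wz": 0,"fingers": 0}
    - {"x": 0,"y": 0.0015,"z": 0,"wx": 0,"wy": 0,"wz": 0,"fingers": 0}
    - {"x": 0,"y": 0.002,"z": 0,"wx": 0,"wy": 0,"wz": 0,"fingers": 0.0}
    - {"x": 0,"y": 0.002,"z": 0,"wx": 0,"wy": 0,"wz": 0,"fingers": 0.0}
  force: 40

```text
clock: 10.55
tcp_pos: [0.5207, -0.2356, 0.0502]
eef_rot: [0.625, 0.331, -0.331, -0.625]
force: [-4.8, -1.8, 7.1]
width: 0.0112
```

```bash
python3 -c "from h import *;rep()"
```

```text
t 10.55 dock mm [-111.7954   -3.0326   50.2008] yaw 55.7439859622551 xtilt -0.019676164025621296 ztilt -0.051449653081280015 F [-4.1651  2.9557  7.0767] M [1.2599 1.1996 0.1003] w 0.011176944683688978
```

>>> move_arm:
  series:
    - {"x": 0,"y": 0.0005,"z": 0,"wx": 0,"wy": 0,"wz": 0,"fingers": 0}
    - {"x": 0,"y": 0.001,"z": 0,"wx": 0,"wy": 0,"wz": 0,"fingers": 0}
    - {"x": 0,"y": 0.0015,"z": 0,"wx": 0,"wy": 0,"wz": 0,"fingers": 0}
    - {"x": 0,"y": 0.0015,"z": 0,"wx": 0,"wy": 0,"wz": 0,"fingers": 0.0}
    - {"x": 0,"y": 0.0015,"z": 0,"wx": 0,"wy": 0,"wz": 0,"fingers": 0.0}
  force: 40

```text
clock: 11.05
tcp_pos: [0.5208, -0.2357, 0.0502]
eef_rot: [0.626, 0.331, -0.331, -0.624]
force: [-9.5, 0.4, 14.9]
width: 0.0114
```

```bash
python3 -c "from h import *;rep()"
```

```text
t 11.05 dock mm [-111.7811   -3.1119   50.2295] yaw 55.75810938712226 xtilt -0.02464584751259668 ztilt -0.0864832693365132 F [-4.9798  8.0889 14.9006] M [2.9501 1.1031 0.0689] w 0.011436146653094637
```

>>> move_arm:
  series:
    - {"x": 0,"y": -0.0015,"z": 0,"wx": 0,"wy": 0,"wz": 0,"fingers": 0}
    - {"x": 0.001,"y": -0.0025,"z": 0,"wx": 0,"wy": 0,"wz": 0,"fingers": 0}
    - {"x": 0.004,"y": -0.0028,"z": 0,"wx": 0,"wy": 0,"wz": 0,"fingers": 0}
    - {"x": 0.007,"y": -0.0028,"z": 0,"wx": 0,"wy": 0,"wz": 0,"fingers": 0.0}
    - {"x": 0.01,"y": -0.0028,"z": 0,"wx": 0,"wy": 0,"wz": 0,"fingers": 0.0}
  force: 40

```text
clock: 11.55
tcp_pos: [0.5265, -0.227, 0.0503]
eef_rot: [0.625, 0.331, -0.33, -0.625]
force: [-3.3, -3.9, 1.1]
width: 0.0108
```

```bash
python3 -c "from h import *;rep()"
```

```text
t 11.55 dock mm [-101.4237   -2.9845   50.3345] yaw 55.731176142728614 xtilt -0.008834168380178803 ztilt -0.025129757764651584 F [-5.0786  0.5115  1.0754] M [-0.0392  1.2915  0.0228] w 0.010809301200131046
```

>>> move_arm:
  series:
    - {"x": 0.003,"y": 0.0002,"z": 0,"wx": 0,"wy": 0,"wz": 0,"fingers": 0}
    - {"x": 0.006,"y": 0.0003,"z": 0.0,"wx": 0,"wy": 0,"wz": 0,"fingers": 0}
    - {"x": 0.01,"y": 0.0003,"z": 0.0,"wx": 0,"wy": 0,"wz": 0,"fingers": 0}
    - {"x": 0.014,"y": 0.0003,"z": 0.0,"wx": 0,"wy": 0,"wz": 0,"fingers": 0.0}
    - {"x": 0.017,"y": 0.0003,"z": 0.0,"wx": 0,"wy": 0,"wz": 0,"fingers": 0.0}
  force: 40

```text
clock: 12.05
tcp_pos: [0.5362, -0.213, 0.0503]
eef_rot: [0.625, 0.331, -0.331, -0.625]
force: [-3.5, -5.0, 2.3]
width: 0.0114
```

```bash
python3 -c "from h import *;rep()"
```

```text
t 12.05 dock mm [-84.3509  -3.1037  50.2585] yaw 55.744148447008826 xtilt -0.014234807879945592 ztilt -0.0411883283009691 F [-6.1014  0.0375  2.3386] M [0.0004 1.3892 0.0385] w 0.011387150106872298
```

>>> move_arm:
  series:
    - {"x": 0.003,"y": 0,"z": 0,"wx": 0,"wy": 0,"wz": 0,"fingers": 0}
    - {"x": 0.006,"y": 0,"z": 0.0,"wx": 0,"wy": 0,"wz": 0,"fingers": 0}
    - {"x": 0.009,"y": 0,"z": 0.0,"wx": 0,"wy": 0,"wz": 0,"fingers": 0}
    - {"x": 0.012,"y": 0,"z": 0.0,"wx": 0,"wy": 0,"wz": 0,"fingers": 0.0}
    - {"x": 0.014,"y": 0,"z": 0.0,"wx": 0,"wy": 0,"wz": 0,"fingers": 0.0}
  force: 40

```text
clock: 12.55
tcp_pos: [0.5441, -0.2015, 0.0503]
eef_rot: [0.625, 0.331, -0.331, -0.625]
force: [-2.7, -5.2, 2.9]
width: 0.0113
```

```bash
python3 - <<'E'
from h import *
rep()
cv2.imwrite("pics/t8.png",cv2.resize(manip.camera("top")[130:300,130:330],None,fx=3,fy=3,interpolation=cv2.INTER_CUBIC))
cv2.imwrite("pics/s8.png",manip.camera("scene")[110:290,150:350].repeat(3,0).repeat(3,1))
E
```

```text
t 12.55 dock mm [-70.415   -3.1041  50.2688] yaw 55.74160062597106 xtilt -0.015615410415532825 ztilt -0.03957344022523289 F [-5.8455 -0.6847  2.8817] M [ 0.0098  1.4252 -0.0271] w 0.01134543529727072
```

View pics/t8.png

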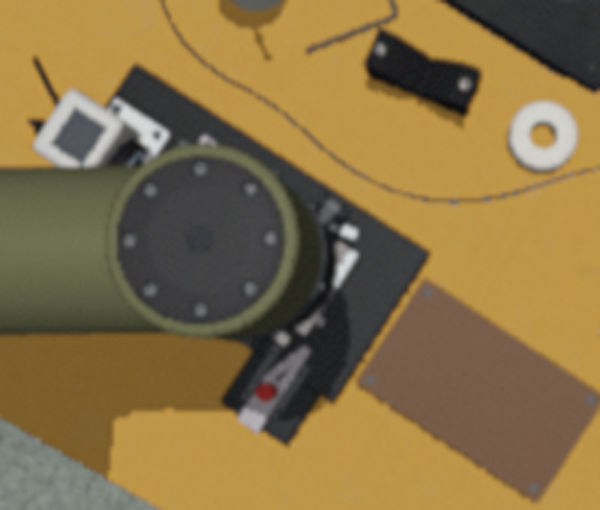

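View pics/s8.png

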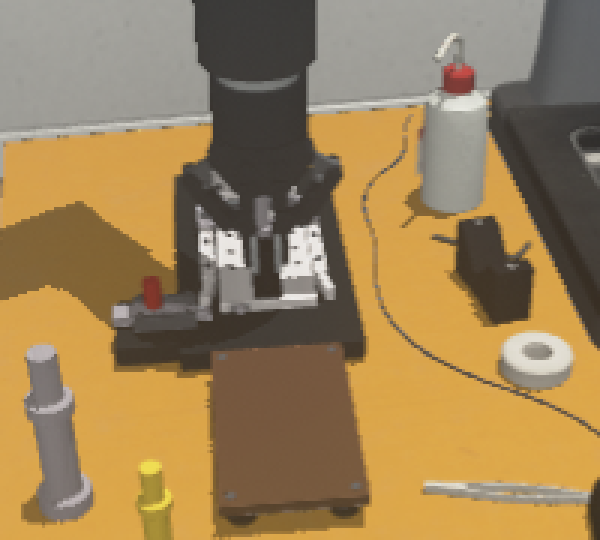

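>>> move_arm:
  series:
    - {"x": 0.0015,"y": 0,"z": 0,"wx": 0,"wy": 0,"wz": 0,"fingers": 0}
    - {"x": 0.003,"y": 0,"z": 0.0,"wx": 0,"wy": 0,"wz": 0,"fingers": 0}
    - {"x": 0.0045,"y": 0,"z": 0.0,"wx": 0,"wy": 0,"wz": 0,"fingers": 0}
    - {"x": 0.0055,"y": 0,"z": 0.0,"wx": 0,"wy": 0,"wz": 0,"fingers": 0.0}
    - {"x": 0.0065,"y": 0,"z": 0.0,"wx": 0,"wy": 0,"wz": 0,"fingers": 0.0}
  force: 40

```text
clock: 13.15
tcp_pos: [0.5475, -0.1963, 0.0502]
eef_rot: [0.625, 0.33, -0.331, -0.625]
force: [-3.3, -5.6, 4.4]
width: 0.0109
```

```bash
python3 -c "from h import *;rep()"
```

```text
t 13.15 dock mm [-64.2494  -3.0577  50.215 ] yaw 55.73065257120183 xtilt -0.024394395056452127 ztilt -0.030226515132165104 F [-6.5328 -0.4315  4.3787] M [-0.0049  1.5394  0.0053] w 0.010922725260567796
```

>>> move_arm:
  series:
    - {"x": 0.0005,"y": -0.0003,"z": 0,"wx": 0,"wy": 0,"wz": 0,"fingers": 0}
    - {"x": 0.001,"y": -0.0005,"z": 0.0,"wx": 0,"wy": 0,"wz": 0,"fingers": 0}
    - {"x": 0.0015,"y": -0.0005,"z": 0.0,"wx": 0,"wy": 0,"wz": 0,"fingers": 0}
    - {"x": 0.002,"y": -0.0005,"z": 0.0,"wx": 0,"wy": 0,"wz": 0,"fingers": 0.0}
    - {"x": 0.0025,"y": -0.0005,"z": 0.0,"wx": 0,"wy": 0,"wz": 0,"fingers": 0.0}
  force: 40

```text
clock: 13.65
tcp_pos: [0.5488, -0.194, 0.0503]
eef_rot: [0.625, 0.33, -0.331, -0.625]
force: [-3.2, -3.0, 2.4]
width: 0.0111
```

```bash
python3 -c "from h import *;rep()"
```

```text
t 13.65 dock mm [-61.575   -2.8262  50.3152] yaw 55.73219161534614 xtilt -0.008411041067270452 ztilt 0.0003435093092789778 F [-4.3223  0.9383  2.4004] M [-0.0841  1.2619 -0.0209] w 0.011083814036385678
```

>>> move_arm:
  series:
    - {"x": 0.0005,"y": 0,"z": 0,"wx": 0,"wy": 0,"wz": 0,"fingers": 0}
    - {"x": 0.001,"y": 0,"z": 0.0,"wx": 0,"wy": 0,"wz": 0,"fingers": 0}
    - {"x": 0.0015,"y": 0,"z": 0.0,"wx": 0,"wy": 0,"wz": 0,"fingers": 0}
    - {"x": 0.002,"y": 0,"z": 0.0,"wx": 0,"wy": 0,"wz": 0,"fingers": 0.0}
    - {"x": 0.0025,"y": 0,"z": 0.0,"wx": 0,"wy": 0,"wz": 0,"fingers": 0.0}
  force: 40

```text
clock: 14.15
tcp_pos: [0.5499, -0.1925, 0.0505]
eef_rot: [0.625, 0.33, -0.331, -0.625]
force: [-4.7, -8.0, 3.3]
width: 0.0112
```

```bash
python3 -c "from h import *;rep()"
```

```text
t 14.15 dock mm [-59.7729  -2.8753  50.4715] yaw 55.72865253231538 xtilt -0.08277895102924078 ztilt 0.006538056883711787 F [-9.2572 -0.6487  3.3164] M [-0.1359  2.4239  0.0126] w 0.011173966087937918
```

>>> move_arm:
  series:
    - {"x": 0.0003,"y": 0,"z": 0,"wx": 0,"wy": 0,"wz": 0,"fingers": 0}
    - {"x": 0.0006,"y": 0,"z": 0.0,"wx": 0,"wy": 0,"wz": 0,"fingers": 0}
    - {"x": 0.0009,"y": 0,"z": 0.0,"wx": 0,"wy": 0,"wz": 0,"fingers": 0}
    - {"x": 0.001,"y": 0,"z": 0.0,"wx": 0,"wy": 0,"wz": 0,"fingers": 0.0}
    - {"x": 0.001,"y": 0,"z": 0.0,"wx": 0,"wy": 0,"wz": 0,"fingers": 0.0}
  force: 40

```text
clock: 14.65
tcp_pos: [0.5499, -0.1924, 0.0506]
eef_rot: [0.626, 0.329, -0.331, -0.625]
force: [-6.4, -9.5, 4.0]
width: 0.011
```

```bash
python3 -c "from h import *;rep()"
```

```text
t 14.65 dock mm [-59.6526  -2.8911  50.61  ] yaw 55.71024844344641 xtilt -0.16070305002249505 ztilt 0.017845533593315265 F [-11.4068  -0.0501   4.0174] M [-0.1463  3.0686  0.0567] w 0.011039073813714224
```

>>> move_arm:
  series:
    - {"x": -0.0007,"y": -0.0005,"z": 0,"wx": 0,"wy": 0,"wz": 0,"fingers": 0}
    - {"x": -0.001,"y": -0.001,"z": 0.0,"wx": 0,"wy": 0,"wz": 0,"fingers": 0}
    - {"x": -0.001,"y": -0.001,"z": 0.0,"wx": 0,"wy": 0,"wz": 0,"fingers": 0.05}
    - {"x": -0.001,"y": -0.001,"z": 0.0,"wx": 0,"wy": 0,"wz": 0,"fingers": 0.15}
    - {"x": -0.001,"y": -0.001,"z": 0.0,"wx": 0,"wy": 0,"wz": 0,"fingers": 0.25}
  force: 20

```text
clock: 15.15
tcp_pos: [0.5505, -0.191, 0.0509]
eef_rot: [-0.625, -0.331, 0.33, 0.625]
force: [-0.3, 0.1, -0.3]
width: 0.0214
```

```bash
python3 -c "from h import *;rep()"
```

```text
t 15.15 dock mm [-58.1711  -2.5572  50.8501] yaw 55.76026272140378 xtilt 0.06571249767592582 ztilt 0.026122218749614113 F [-0.0904  0.2749 -0.3392] M [-0.009   0.038  -0.0094] w 0.021367351559886356
```

Released cleanly (zero force). Raise up and look.

>>> move_arm:
  series:
    - {"x": -0.001,"y": -0.001,"z": 0,"wx": 0,"wy": 0,"wz": 0,"fingers": 0.35}
    - {"x": -0.001,"y": -0.006,"z": 0.0,"wx": 0,"wy": 0,"wz": 0,"fingers": 0.45}
    - {"x": -0.001,"y": -0.025,"z": 0.0,"wx": 0,"wy": 0,"wz": 0,"fingers": 0.45}
    - {"x": -0.001,"y": -0.065,"z": 0.0,"wx": 0,"wy": 0,"wz": 0,"fingers": 0.45}
    - {"x": -0.001,"y": -0.11,"z": 0.0,"wx": 0,"wy": 0,"wz": 0,"fingers": 0.45}

```text
clock: 15.65
tcp_pos: [0.5489, -0.1924, 0.1616]
eef_rot: [-0.624, -0.33, 0.331, 0.626]
force: [0.8, -0.4, 0.1]
width: 0.0383
```

>>> move_arm:
  series:
    - {"x": 0.0,"y": -0.045,"z": 0,"wx": 0,"wy": 0,"wz": 0,"fingers": 0.3}
    - {"x": 0,"y": -0.09,"z": 0.0,"wx": 0,"wy": 0,"wz": 0,"fingers": 0.2}
    - {"x": 0.02,"y": -0.1,"z": 0.0,"wx": 0,"wy": 0,"wz": 0,"fingers": 0.1}
    - {"x": 0.04,"y": -0.1,"z": 0.0,"wx": 0,"wy": 0,"wz": 0,"fingers": 0}
    - {"x": 0.04,"y": -0.1,"z": 0.0,"wx": 0,"wy": 0,"wz": 0,"fingers": 0}

```text
clock: 16.15
tcp_pos: [0.5731, -0.1574, 0.26]
eef_rot: [-0.624, -0.331, 0.331, 0.625]
force: [0.7, -0.6, -0.9]
width: 0.0
```

```bash
python3 - <<'E'
from h import *
import pickle
rep()
m=manip.camera_model("wrist");s,p,r=pose(); pickle.dump((m,p,r.as_quat()),open("w9.pkl","wb"))
im=manip.camera("wrist");cv2.imwrite("pics/w9.png",im)
for n in ("bolt_knob","plate","part_mid"):
  for d in manip.mark_of("wrist",n)[:2]: print(n,dk(d["position"]),round(d["confidence"],2))
E
```

```text
t 16.15 dock mm [-17.6264  -2.2933 259.988 ] yaw 55.86510307859753 xtilt 0.023183653400396236 ztilt 0.10713766419219461 F [-0.1577 -0.9221 -0.8595] M [0.0608 0.0058 0.0412] w 1.3114015662525429e-05
bolt_knob [-91.1794  89.3945  49.5   ] 0.75
plate [-9.7731 -4.835  25.1   ] 0.6
part_mid [27.233 -2.517 79.5  ] 0.7
```

View pics/w9.png

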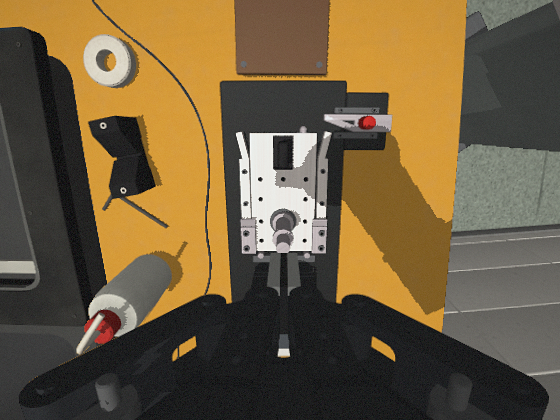

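```bash
python3 - <<'E'
import cv2
t=cv2.imread("pics/w9.png")
cv2.imwrite("pics/w9z.png",cv2.convertScaleAbs(cv2.resize(t[85:275,215:400],None,fx=3.1,fy=3.1,interpolation=cv2.INTER_CUBIC),alpha=1.4,beta=20))
cv2.imwrite("pics/w9y.png",cv2.convertScaleAbs(cv2.resize(t[210:275,225:345],None,fx=6,fy=6,interpolation=cv2.INTER_CUBIC),alpha=1.4,beta=20))
E
```

```text
(no output)
```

View pics/w9z.png

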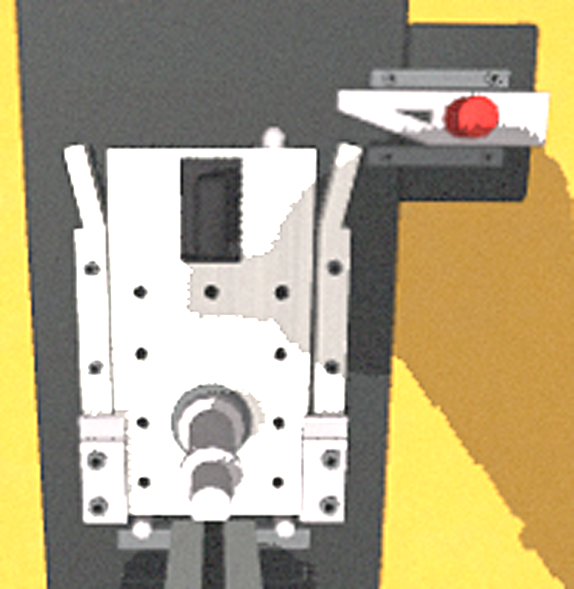

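View pics/w9y.png

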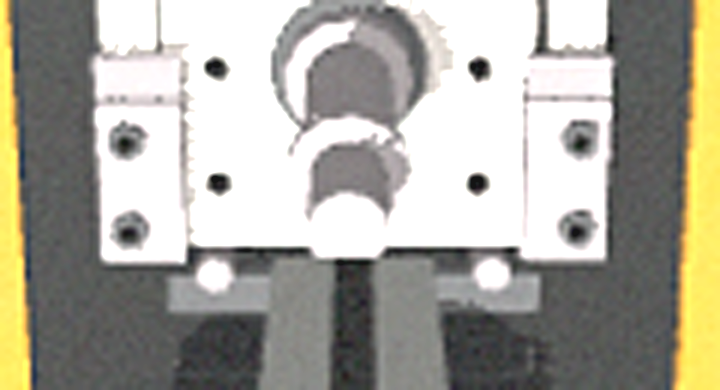

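>>> move_arm:
  series:
    - {"x": -0.02,"y": 0.0,"z": 0.03,"wx": 0,"wy": 0,"wz": 0,"fingers": 0}
    - {"x": -0.045,"y": 0.0,"z": 0.065,"wx": 0,"wy": 0,"wz": 0,"fingers": 0}
    - {"x": -0.065,"y": 0.01,"z": 0.1,"wx": 0,"wy": 0,"wz": 0,"fingers": 0}
    - {"x": -0.078,"y": 0.04,"z": 0.128,"wx": 0,"wy": 0,"wz": 0,"fingers": 0}
    - {"x": -0.078,"y": 0.08,"z": 0.128,"wx": 0,"wy": 0,"wz": 0,"fingers": 0}

```text
clock: 16.85
tcp_pos: [0.4212, -0.1525, 0.1833]
eef_rot: [0.626, 0.333, -0.328, -0.624]
force: [0.5, 0.6, 0.2]
width: 0.0006
```

```bash
python3 - <<'E'
from h import *
rep()
im=manip.camera("wrist");cv2.imwrite("pics/w10.png",im)
cv2.imwrite("pics/s10.png",manip.camera("scene")[90:270,130:330].repeat(3,0).repeat(3,1))
m=manip.camera_model("wrist")
for d in manip.mark_of("wrist","bolt_knob")[:2]: print(dk(d["position"]),round(d["confidence"],2))
for d in manip.mark_of("scene","bolt_knob")[:2]: print(dk(d["position"]),round(d["confidence"],2))
f=dockT(O,TH); print(proj("",f([[-.096,.096,.0625],[-.096,.096,.0375],[.0,0,.034]]),m))
E
```

```text
t 16.85 dock mm [-99.0286 125.994  183.2906] yaw 55.711913098509434 xtilt 0.2349146175009691 ztilt -0.347648094936477 F [ 0.7183 -0.0665  0.2097] M [-0.1428 -0.1436 -0.0001] w 0.0005597456200378614
[-95.3899  88.8278  52.3   ] 0.87
[-97.1662  88.9497  50.4   ] 0.76
[[243.8185 215.9411]
 [246.9214 208.8362]
 [160.59   295.5337]]
```

View pics/w10.png

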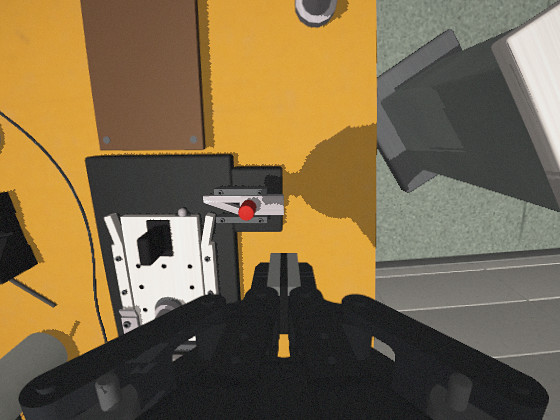

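View pics/s10.png

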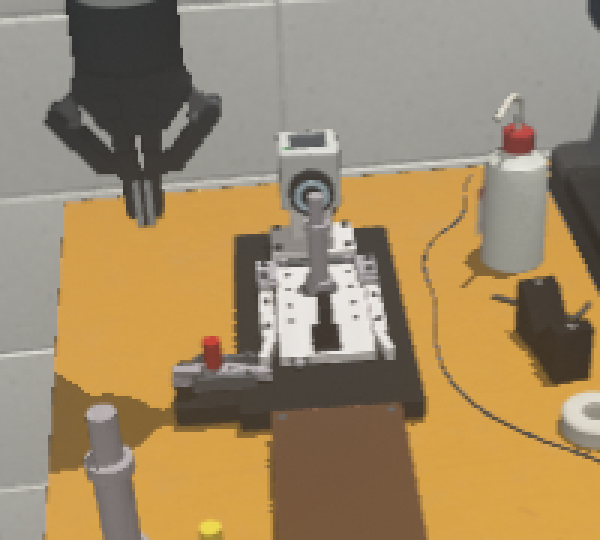

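```bash
python3 - <<'E'
from h import *
t=cv2.imread("pics/w10.png")
cv2.imwrite("pics/w10z.png",cv2.convertScaleAbs(cv2.resize(t[150:350,185:335],None,fx=3,fy=3,interpolation=cv2.INTER_CUBIC),alpha=1.4,beta=20))
h=cv2.cvtColor(t,cv2.COLOR_BGR2HSV); mk=cv2.inRange(h,(0,150,60),(8,255,255))|cv2.inRange(h,(172,150,60),(180,255,255))
n,l,s,c=cv2.connectedComponentsWithStats(mk); print([(a.tolist(),b) for a,b in zip(s,c) if a[4]>30])
m=manip.camera_model("wrist");f=dockT(O,TH)
for y in (.089,.0932,.096,.0988):
  for x in(-.096,-.100): print(x,y,proj("",f([[x,y,.0625],[x,y,.0505],[x,y,.0375]]),m).round(1).tolist())
s,p,r=pose(); print("tcp px",proj("",p,m))
E
```

```text
[([0, 0, 560, 420, 234935], array([279.5369, 209.4995])), ([238, 200, 18, 21, 265], array([246.7698, 209.9509]))]
-0.096 0.089 [[241.2, 213.0], [243.0, 209.6], [244.7, 206.2]]
-0.1 0.089 [[241.1, 208.7], [242.8, 205.4], [244.5, 202.2]]
-0.096 0.0932 [[245.9, 213.0], [247.4, 209.6], [249.0, 206.2]]
-0.1 0.0932 [[245.7, 208.7], [247.3, 205.4], [248.8, 202.2]]
-0.096 0.096 [[249.0, 213.0], [250.4, 209.6], [251.8, 206.2]]
-0.1 0.096 [[248.9, 208.7], [250.3, 205.4], [251.7, 202.2]]
-0.096 0.0988 [[252.1, 213.0], [253.4, 209.6], [254.7, 206.2]]
-0.1 0.0988 [[252.0, 208.6], [253.3, 205.4], [254.6, 202.2]]
tcp px [[279.6049 269.3498]]
```

View pics/w10z.png

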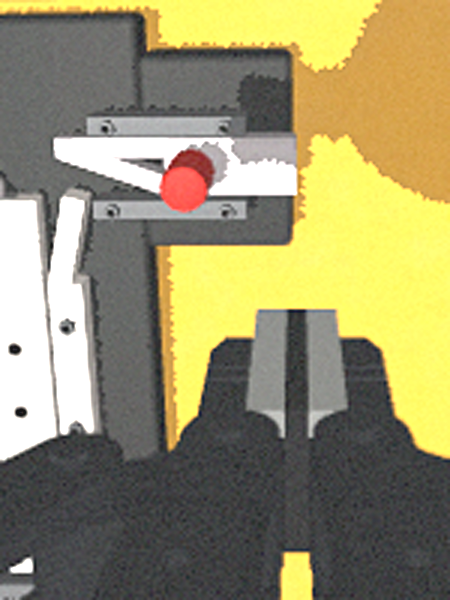

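>>> move_arm:
  series:
    - {"x": 0.002,"y": 0.035,"z": 0,"wx": 0,"wy": 0,"wz": 0,"fingers": 0}
    - {"x": 0.002,"y": 0.075,"z": 0,"wx": 0,"wy": 0,"wz": 0,"fingers": 0}
    - {"x": 0.002,"y": 0.11,"z": 0,"wx": 0,"wy": 0,"wz": 0,"fingers": 0}
    - {"x": 0.002,"y": 0.13,"z": 0,"wx": 0,"wy": 0,"wz": 0,"fingers": 0}
    - {"x": 0.002,"y": 0.136,"z": 0,"wx": 0,"wy": 0,"wz": 0,"fingers": 0}

```text
clock: 17.55
tcp_pos: [0.4238, -0.1506, 0.0449]
eef_rot: [-0.625, -0.33, 0.331, 0.625]
force: [-0.2, -0.2, 0.0]
width: -0.0003
```

```bash
python3 - <<'E'
from h import *
rep()
im=manip.camera("wrist");cv2.imwrite("pics/w11.png",im)
cv2.imwrite("pics/s11.png",manip.camera("scene")[90:270,130:330].repeat(3,0).repeat(3,1))
E
```

```text
t 17.55 dock mm [-96.0557 124.9223  44.8591] yaw 55.72222509968587 xtilt -0.09309950165455105 ztilt 0.08535835261220681 F [-0.2781  0.1034  0.0286] M [-0.012   0.0431  0.0288] w -0.00025328781930625504
```

View pics/w11.png

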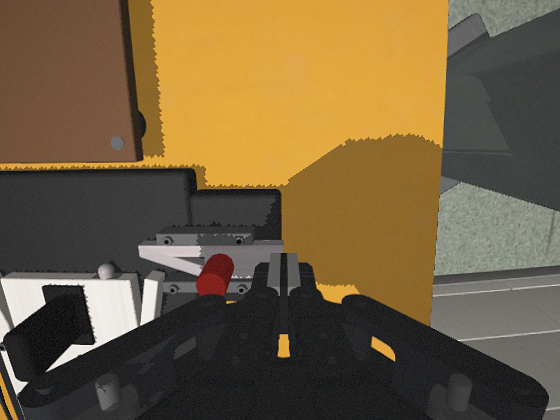

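View pics/s11.png

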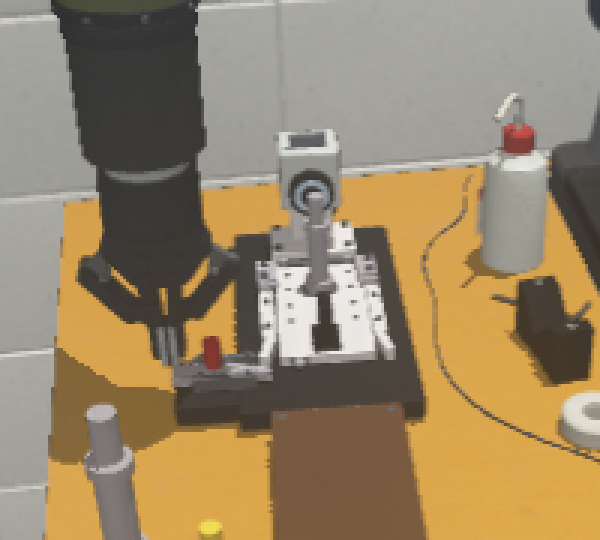

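```bash
python3 - <<'E'
from h import *
m=manip.camera_model("wrist");f=dockT(O,TH)
for y in (.089,.0932,.096):
  for x in(-.096,-.092): print(x,y,proj("",f([[x,y,.0625],[x,y,.0375]]),m).round(1).tolist())
E
```

```text
-0.096 0.089 [[203.8, 283.7], [215.3, 261.3]]
-0.092 0.089 [[204.4, 291.3], [215.8, 268.0]]
-0.096 0.0932 [[212.7, 283.7], [223.0, 261.3]]
-0.092 0.0932 [[213.3, 291.3], [223.4, 268.0]]
-0.096 0.096 [[218.7, 283.7], [228.1, 261.4]]
-0.092 0.096 [[219.2, 291.3], [228.5, 268.0]]
```

>>> move_arm:
  series:
    - {"x": 0,"y": 0,"z": -0.003,"wx": 0,"wy": 0,"wz": 0,"fingers": 0}
    - {"x": 0,"y": 0,"z": -0.007,"wx": 0,"wy": 0,"wz": 0,"fingers": 0}
    - {"x": 0,"y": 0,"z": -0.012,"wx": 0,"wy": 0,"wz": 0,"fingers": 0}
    - {"x": 0,"y": 0,"z": -0.017,"wx": 0,"wy": 0,"wz": 0,"fingers": 0}
    - {"x": 0,"y": 0,"z": -0.022,"wx": 0,"wy": 0,"wz": 0,"fingers": 0}

```text
clock: 18.15
tcp_pos: [0.4422, -0.1629, 0.0457]
eef_rot: [-0.625, -0.331, 0.33, 0.625]
force: [-2.6, 1.6, 2.3]
width: 0.0002
```

```bash
python3 -c "from h import *;rep()"
```

```text
t 18.15 dock mm [-95.8559 102.7985  45.7057] yaw 55.733586797671904 xtilt 0.013794920700762965 ztilt 0.006799713722128306 F [-0.1888  3.0607  2.2629] M [ 0.9605 -0.1152 -0.0136] w 0.00016019079895427434
```

>>> move_arm:
  series:
    - {"x": 0,"y": 0,"z": -0.004,"wx": 0,"wy": 0,"wz": 0,"fingers": 0}
    - {"x": 0,"y": 0,"z": -0.008,"wx": 0,"wy": 0,"wz": 0,"fingers": 0}
    - {"x": 0,"y": 0,"z": -0.012,"wx": 0,"wy": 0,"wz": 0,"fingers": 0}
    - {"x": 0,"y": 0,"z": -0.016,"wx": 0,"wy": 0,"wz": 0,"fingers": 0}
    - {"x": 0,"y": 0,"z": -0.02,"wx": 0,"wy": 0,"wz": 0,"fingers": 0}

```text
clock: 18.65
tcp_pos: [0.4586, -0.1742, 0.0453]
eef_rot: [-0.625, -0.331, 0.331, 0.625]
force: [-1.7, 3.2, 2.9]
width: 0.0001
```

```bash
python3 - <<'E'
from h import *
rep()
im=manip.camera("wrist");cv2.imwrite("pics/w12.png",im)
cv2.imwrite("pics/s12.png",manip.camera("scene")[90:270,130:330].repeat(3,0).repeat(3,1))
E
```

```text
t 18.65 dock mm [-95.9343  82.9449  45.2578] yaw 55.741511778096985 xtilt 0.0018296912645423952 ztilt 0.00870664328277087 F [1.6686 3.2171 2.9327] M [ 0.9276 -0.2283 -0.0036] w 0.00010441640030286212
```

View pics/w12.png

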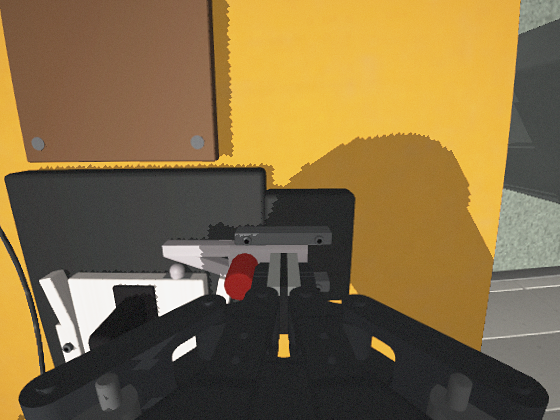

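>>> move_arm:
  series:
    - {"x": 0,"y": 0,"z": -0.002,"wx": 0,"wy": 0,"wz": 0,"fingers": 0}
    - {"x": 0,"y": 0,"z": -0.004,"wx": 0,"wy": 0,"wz": 0,"fingers": 0}
    - {"x": 0,"y": 0,"z": -0.006,"wx": 0,"wy": 0,"wz": 0,"fingers": 0}
    - {"x": 0,"y": 0,"z": -0.008,"wx": 0,"wy": 0,"wz": 0,"fingers": 0}
    - {"x": 0,"y": 0,"z": -0.01,"wx": 0,"wy": 0,"wz": 0,"fingers": 0}

```text
clock: 19.25
tcp_pos: [0.4665, -0.1797, 0.0451]
eef_rot: [-0.625, -0.33, 0.331, 0.625]
force: [-2.1, 2.4, 0.4]
width: -0.0003
```

```bash
python3 -c "from h import *;rep()"
```

```text
t 19.25 dock mm [-96.0193  73.2568  45.1125] yaw 55.735343731307495 xtilt -0.0038180250419187923 ztilt 0.02672926559722413 F [0.778  3.0547 0.3866] M [ 0.8694 -0.1036 -0.0761] w -0.00033640479381022415
```

Travel ≈ 33 mm; now 1 mm per row.

>>> move_arm:
  series:
    - {"x": 0,"y": 0,"z": -0.001,"wx": 0,"wy": 0,"wz": 0,"fingers": 0}
    - {"x": 0,"y": 0,"z": -0.002,"wx": 0,"wy": 0,"wz": 0,"fingers": 0}
    - {"x": 0,"y": 0,"z": -0.003,"wx": 0,"wy": 0,"wz": 0,"fingers": 0}
    - {"x": 0,"y": 0,"z": -0.004,"wx": 0,"wy": 0,"wz": 0,"fingers": 0}
    - {"x": 0,"y": 0,"z": -0.005,"wx": 0,"wy": 0,"wz": 0,"fingers": 0}

```text
clock: 19.75
tcp_pos: [0.4703, -0.1823, 0.0451]
eef_rot: [-0.625, -0.33, 0.331, 0.625]
force: [-4.4, 4.1, 1.0]
width: -0.0003
```

```bash
python3 -c "from h import *;rep()"
```

```text
t 19.75 dock mm [-96.0349  68.6668  45.063 ] yaw 55.73494167239457 xtilt -0.011029342369878644 ztilt 0.07255541518260163 F [0.9013 5.9434 1.0096] M [ 2.0173 -0.2076  0.0422] w -0.0002833414921570213
```

>>> move_arm:
  series:
    - {"x": 0,"y": 0,"z": -0.001,"wx": 0,"wy": 0,"wz": 0,"fingers": 0}
    - {"x": 0,"y": 0,"z": -0.002,"wx": 0,"wy": 0,"wz": 0,"fingers": 0}
    - {"x": 0,"y": 0,"z": -0.003,"wx": 0,"wy": 0,"wz": 0,"fingers": 0}
    - {"x": 0,"y": 0,"z": -0.004,"wx": 0,"wy": 0,"wz": 0,"fingers": 0}
    - {"x": 0,"y": 0,"z": -0.004,"wx": 0,"wy": 0,"wz": 0,"fingers": 0}

```text
clock: 20.25
tcp_pos: [0.472, -0.1836, 0.0449]
eef_rot: [-0.623, -0.329, 0.332, 0.627]
force: [-12.3, 10.3, 7.4]
width: -0.0002
```

```bash
python3 - <<'E'
from h import *
rep()
im=manip.camera("wrist");cv2.imwrite("pics/w13.png",im)
E
```

```text
t 20.25 dock mm [-96.1567  66.534   44.9035] yaw 55.744807602056035 xtilt -0.05449157622637724 ztilt 0.3211088453414701 F [ 1.5761 15.915   7.384 ] M [ 5.2347 -0.4426  0.0662] w -0.00024660629415100636
```

View pics/w13.png

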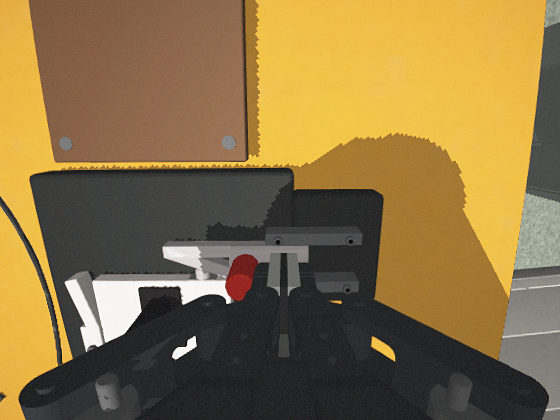

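>>> move_arm:
  series:
    - {"x": 0,"y": 0,"z": 0.001,"wx": 0,"wy": 0,"wz": 0,"fingers": 0}
    - {"x": 0,"y": 0,"z": 0.002,"wx": 0,"wy": 0,"wz": 0,"fingers": 0}
    - {"x": 0,"y": 0,"z": 0.004,"wx": 0,"wy": 0,"wz": 0,"fingers": 0}
    - {"x": 0,"y": 0,"z": 0.007,"wx": 0,"wy": 0,"wz": 0,"fingers": 0}
    - {"x": 0,"y": 0,"z": 0.015,"wx": 0,"wy": 0,"wz": 0,"fingers": 0}

```text
clock: 20.8
tcp_pos: [0.4619, -0.1765, 0.0456]
eef_rot: [0.625, 0.331, -0.33, -0.625]
force: [-0.3, -0.0, -1.0]
width: -0.0002
```

```bash
python3 - <<'E'
from h import *
rep()
im=manip.camera("wrist");cv2.imwrite("pics/w14.png",im)
E
```

```text
t 20.8 dock mm [-95.9729  78.8507  45.5626] yaw 55.71619276685207 xtilt 0.0050023721804064916 ztilt -0.06387701843649873 F [-0.1479  0.2128 -0.9658] M [ 0.0327  0.0066 -0.0025] w -0.00020628671365254266
```

View pics/w14.png

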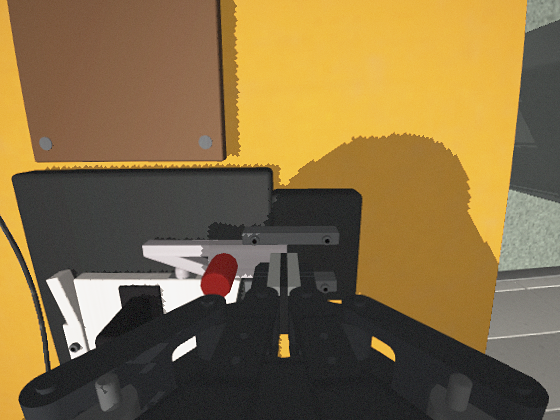

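>>> move_arm:
  series:
    - {"x": 0,"y": -0.03,"z": 0.01,"wx": 0,"wy": 0,"wz": 0,"fingers": 0}
    - {"x": 0,"y": -0.07,"z": 0.01,"wx": 0,"wy": 0,"wz": 0,"fingers": 0}
    - {"x": 0,"y": -0.115,"z": 0.01,"wx": 0,"wy": 0,"wz": 0,"fingers": 0}
    - {"x": 0,"y": -0.16,"z": 0.01,"wx": 0,"wy": 0,"wz": 0,"fingers": 0}
    - {"x": 0.02,"y": -0.2,"z": -0.01,"wx": 0,"wy": 0,"wz": 0,"fingers": 0}

```text
clock: 21.35
tcp_pos: [0.4803, -0.166, 0.2497]
eef_rot: [0.626, 0.332, -0.329, -0.624]
force: [0.1, -0.5, 0.6]
width: 0.0002
```

>>> move_arm:
  series:
    - {"x": 0.02,"y": 0,"z": -0.02,"wx": 0,"wy": 0,"wz": 0,"fingers": 0}
    - {"x": 0.04,"y": 0,"z": -0.04,"wx": 0,"wy": 0,"wz": 0,"fingers": 0}
    - {"x": 0.055,"y": -0.01,"z": -0.06,"wx": 0,"wy": 0,"wz": 0,"fingers": 0}
    - {"x": 0.06,"y": -0.015,"z": -0.065,"wx": 0,"wy": 0,"wz": 0,"fingers": 0}
    - {"x": 0.06,"y": -0.015,"z": -0.065,"wx": 0,"wy": 0,"wz": 0,"fingers": 0}

```text
clock: 21.85
tcp_pos: [0.5692, -0.1522, 0.2605]
eef_rot: [0.625, 0.331, -0.331, -0.625]
force: [-1.2, -0.2, -0.4]
width: 0.0002
```

```bash
python3 - <<'E'
from h import *
rep()
im=manip.camera("wrist");cv2.imwrite("pics/w15.png",im)
cv2.imwrite("pics/w15z.png",cv2.convertScaleAbs(cv2.resize(im[85:285,200:400],None,fx=3,fy=3,interpolation=cv2.INTER_CUBIC),alpha=1.4,beta=20))
for n in ("bolt_knob","plate","part_mid"):
  for d in manip.mark_of("wrist",n)[:2]: print(n,dk(d["position"]),round(d["confidence"],2))
E
```

```text
t 21.85 dock mm [-15.5633   3.7766 260.455 ] yaw 55.747037582169376 xtilt -0.0067196276326721704 ztilt -0.016783690967789578 F [-0.7986  0.8717 -0.3525] M [0.0018 0.0269 0.0246] w 0.00023766942423077364
bolt_knob [-95.336   44.8386  49.6   ] 0.89
plate [-11.1027  -5.0139  25.4   ] 0.73
part_mid [27.0114 -2.5468 77.7   ] 0.82
```

View pics/w15z.png

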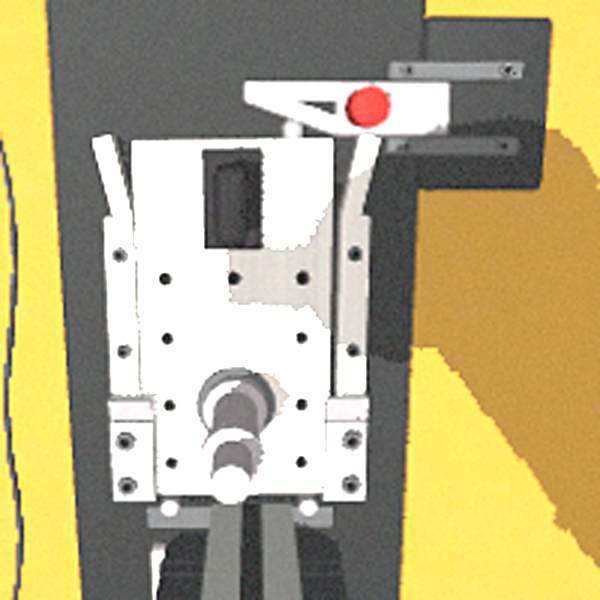

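```bash
python3 -c "
from station import manip
print(manip.close_job())"
```

```text
the job is handed in; nothing more can be done
None
```

I slid the plate home against the two stop pins, pushed the wedge bolt tight behind it, and handed the job in at about 22 s of the 64 s. No verdict was reported.

- **Plate:** I pinched it by its grip block, turned it about 4° to line up with the dock, and slid it off the shelf. The clamp screw seemed to catch on the shelf edge at the step, so I went a few mm further before lowering the last 2–3 mm onto the floor. I pressed down briefly with about 15 N to confirm it was down. It then met the pins at about 11 N on the wrist, including sliding friction of roughly 5 N, and I let go with no force left on the tool.
- **Wedge bolt:** I pushed the red knob with the shut fingers. The resistance stayed near 3 N, then rose to 15.9 N at roughly 44 mm of travel, and I stopped there. That is just over the 10–15 N "tight" band but below the 20 N overdrive mark. I then backed off.

**Last checks:**
- In the final wrist picture the plate lies under the keepers with its front edge at both pins.
- The part stands upright in its place, and the bolt bears on the clamp screw.
- The knob's position fits where I left it, so I saw no spring-back.
- The arm is clear of everything.

**Not confirmed or in disagreement:**
- I could not measure the bolt-on-plate or pin forces after letting go, so whether it stayed tight rests on the picture and the push force.
- My camera fit of the dock put its centre line about 2.8 mm to the side of where the gripped plate slid freely, and I corrected for that. The network's plate reading (about −5 mm in that same frame) would leave it about 2 mm off the line, within the 3 mm allowed.

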